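# Pull the damaged rollers from the packing counter's roller track

### The arm

A 6-joint arm with a two-finger parallel gripper is mounted at the origin on the work surface. World frame = base frame: x ahead of the robot, y to its left, z up, the work surface at z = 0. Lengths are in mm, angles in rad, forces in N, time in s.
With the tool pointing down it reaches from about 400 to 925 mm from the base axis. Payload 12.5 kg.
Tool frame: the origin (TCP) lies midway between the tips of the shut fingers; the grasp point (between the pads) lies 19 mm behind it (env.tcp_to_grasp is the distance from the TCP to the grasp point, in mm); z points along the fingers, y is the line along which they close (so a half turn about z gives the same grasp; the last joint's range is limited). The gripper opens to 95 mm and grips with 3 to 60 N. Pads are 20 mm wide; open, the fingers measure 119 mm over their backs; the gripper's body (75 mm by 180 mm) begins 59 mm behind the grasp point.
Start: joints at [1.008, 0.491, 1.559, -0, 1.092, -0.106], TCP at [275.661, 560.944, 214.661] pointing down, gripper open.
Joint ranges: [-3.1, 3.1], [-0.84, 2.19], [0.05, 2.79], [-1.13, 4.28], [0.06, 2.93], [-2.69, 2.69]. Speed limits (rad/s): [2.22, 2.22, 2.79, 3.14, 3.14, 3.14].

### API

Orientations are given as [roll, pitch, yaw] about the fixed x, y, z axes, in that order (R = Rz(yaw) Ry(pitch) Rx(roll)).
In Python, from cell import env gives the robot as it stands. The module is installed in compiled form; this text tells all that it offers.
- The arm moves only by the tool step_arm, never from a script. Its argument "plan" is a list that holds one entry, the list of rows, each a list of 5 numbers: the shift along the tool's x, y, z in mm, then the turn about the tool's z in degrees, then the opening, from -1 (shut) to 1 (fully open). A call has 1 to 8 rows; each row is the pose to reach, as a shift and turn from the pose commanded when the call began, along the tool's axes at that moment; what a row does not reach only later rows make up. A row lasts 1/12 s, in which the tool goes at most 41.7 mm and 7.16 degrees, less where a joint would pass 70% of its speed; a pose out of reach is approached as far as the arm can. A call with a gripper value outside its range is refused whole. The fingers move at their own pace and stop on an object; the grip force is fixed at half the most. Time passes only in rows, so rows that repeat a pose let the fingers close. It gives the time, the measured TCP pose, the force, the opening and the grip force at its end, in the units of the state.
- env.state(): the state, without advancing time (a new reading comes with each control period).
- env.read_camera(name): name is "scene" or "top" or "wrist"; returns the picture (384x512x3 uint8, blue, green, red); there is no depth.
- env.get_calibration(name): a dict with "K" (3x3 intrinsics, pixels), "extrinsics" (4x4, takes a point from world to camera coordinates). Camera axes: x right, y up, looking along -z (the intrinsics and any distortion apply to the point x, -y, -z); pixel columns grow to the right and rows downward; lengths in mm; the calibration is good to about 2 mm. A picture is of the moment at which its call begins: read the wrist's pose just before it. get_calibration takes no time and is no camera call; for the wrist camera it gives the pose at the moment of the call.
- env.job_done(): hands the job in; it is judged then, once.
The state is a dict: "t": time; "joints": joint angles; "qvel": joint speeds; "tau": joint torques, N m; "eef_pos": TCP position; "tcp_rot": TCP orientation; "ft_force": force on the tool from outside, world axes, zero at the start; "moment": the same for the moment, N m; "opening": opening from 0.0 (shut) to 1.0 (fully open); "grip_force": force on a finger pad.
Only numpy, scipy, OpenCV 4.12 (cv2) and the standard library are available. Lean on these libraries where they do the work, as an engineer would, in place of code of your own. Each camera call takes 0.05 s, during which the arm holds its last target. There are 200 camera calls.

### The job

Some rollers of the short roller track on the packing counter are worn out of shape or broken: take every one of those out and lay it in the scrap carton, leaving the true cylinders in their places. Free each with the forked tool from the rack - slip the fork over the sprung axle between its brass collar and the rail, press the collar towards the sleeve until the axle end leaves its hole, lift that end onto the top of the rail - and only then take hold of the roller and draw it out; never grip one whose axle end is still in its hole. Finish with the tool hanging in its rack again, and leave the other things on the counter alone.

Things in the scene. Friction and masses are not known exactly. Their poses are not given: they have to be found in the camera images.
- track: Fixed aluminium gravity roller track, 400 mm long along own y; origin on the counter under the middle of the row. Six stations at y = -170, -102, -34, 34, 102, 170 mm (one may be empty); axles lie along own x, 62 mm above the counter, roller origins at x = 0, sprung ends to +x. Open underneath but for two cross ties at y = -136 and 136 mm, 26 mm high.
- rail_sprung (a point): Middle of the top edge, 74 mm above the counter, of the sprung-side rail: an upright 4 mm plate along the track's y, filling track x = 65 to 69 mm. Each station has a hole 10 x 10 mm in it from 59 to 69 mm above the counter, so 5 mm of rail lies over each hole. The plain-side rail, with the same holes, fills track x = -47.5 to -43.5 mm.
- rack: Fixed steel tool rack: 100 x 90 mm base, post at its rear (own +x), two level prongs each 20 mm wide, tops 90 mm above the counter, along own x from -44 to 48 mm with a 12 mm slot between them (y -6 to 6 mm); nothing stands higher. Origin on the counter at the base's centre.
- rack_seat (a point): Where the tool's origin belongs when it hangs in the rack: over the middle of the slot, at the prongs' top level (rack x = -12 mm, 90 mm up). The handle's underside then rests on the prongs, the shank hangs in the slot, tines to the rack's -x.
- fork_tool: Forked tool, 120 g: orange handle 28 (own x) x 24 (y) x 64 (z) mm over a flat steel shank, 4 mm thick in x, 10 mm wide in y, 72 mm long, with two tines at its foot. Origin at the centre of the handle's underside, z up. Starts hanging in the rack; lifts straight up out of it and goes straight back down. Grip it by the faces 28 mm apart, fingers closing along own x.
- fork_slot (a point): Point in the tool's slot where an axle should lie: 13 mm out along the tool's +y, 62 mm below its origin. Two level tines, one above the other, 4 mm thick in x, 5 mm tall, stick out along +y; the slot between them is 10 mm tall, closed at y = 5 mm, open at the tine ends, y = 25 mm.
- scrap_carton: Loose open cut-down cardboard carton, 220 (x) x 180 (y) x 70 (z) mm outside, walls and floor 5 mm, 0.6 kg, for the damaged rollers; origin at the centre of its underside. It may get knocked a few cm aside.
- roller_waisted: DAMAGED roller worn to an hourglass: 34 mm diameter at both ends, 20 mm over the middle 24 mm. Origin on the axis at mid length of the 80 mm light grey sleeve; own +x along the axis to the sprung (brass collar) end. 130 g. May be absent.
- roller_tapered: DAMAGED roller worn to a cone: 34 mm diameter at the sprung end, 19 mm at the plain end, 27 mm at the middle. Origin on the axis at mid length of the 80 mm light grey sleeve; own +x along the axis to the sprung (brass collar) end. 130 g. May be absent.
- roller_broken: DAMAGED roller, 24 mm of its sleeve broken away at the plain end, baring a dark 16 mm core; the rest of the sleeve, from 16 mm on the plain side of the origin to the sprung end, is 34 mm in diameter. Origin on the axis at mid length of the 80 mm light grey sleeve; own +x along the axis to the sprung (brass collar) end. 130 g. May be absent.
- roller_grooved: DAMAGED roller with two grooves, each 14 mm wide and 18 mm in diameter, worn into the 34 mm sleeve; a 24 mm wide full land is left at the middle. Origin on the axis at mid length of the 80 mm light grey sleeve; own +x along the axis to the sprung (brass collar) end. 130 g. May be absent.
- roller_sound1: SOUND roller, a true cylinder 34 mm in diameter, to be left in its place. Origin on the axis at mid length of the 80 mm light grey sleeve; own +x along the axis to the sprung (brass collar) end. 130 g. All rollers: a 14 mm shoulder at the plain end to x = -42.5 mm, a 6 mm stub to -50.5 mm in the rail's hole.
- roller_sound2: SOUND roller, same as roller_sound1. Origin on the axis at mid length of the 80 mm light grey sleeve; own +x along the axis to the sprung (brass collar) end. 130 g. The play in the plain-side hole lets any roller tip up by 10 degrees; 8 to 9 mm of travel towards the sprung side draws its stub out.
- tip_waisted (a point): Outer end of roller_waisted's 6 mm sprung axle, 71 mm from its origin when out: 2 mm past the rail. Brass collar, 18 mm diameter, 3 mm thick, its outer face 17.5 mm behind the tip; 11.5 mm of bare axle lie between collar and rail. Tip height 62 mm when in the hole, about 77 mm when the axle lies on top of the rail.
- axle_waisted (a joint): How far roller_waisted's sprung axle with its collar is pushed into the sleeve (m): 0 out, 0.010 fully in; spring 2.4 N at 0, 4.4 N at 0.010. The roller has 1 mm of end play; moving the collar 8 mm towards the sleeve draws the tip clear of its hole.
- tip_tapered (a point): Outer end of roller_tapered's 6 mm sprung axle, 71 mm from its origin when out: 2 mm past the rail. The rest as at tip_waisted.
- axle_tapered (a joint): How far roller_tapered's sprung axle with its collar is pushed into the sleeve (m): 0 out, 0.010 fully in; as axle_waisted.
- tip_broken (a point): Outer end of roller_broken's 6 mm sprung axle, 71 mm from its origin when out: 2 mm past the rail. The rest as at tip_waisted.
- axle_broken (a joint): How far roller_broken's sprung axle with its collar is pushed into the sleeve (m): 0 out, 0.010 fully in; as axle_waisted.
- tip_grooved (a point): Outer end of roller_grooved's 6 mm sprung axle, 71 mm from its origin when out: 2 mm past the rail. The rest as at tip_waisted.
- axle_grooved (a joint): How far roller_grooved's sprung axle with its collar is pushed into the sleeve (m): 0 out, 0.010 fully in; as axle_waisted.
- tape_roll: Bystander: brown roll of packing tape lying flat, 100 mm across, 48 mm tall, origin under its centre.
- stapler: Bystander: red and black stapler, 125 mm long, 43 mm tall, origin under its centre.
- mug: Bystander: blue mug, 80 mm across, 92 mm tall, origin under its centre.
Mind the look-alikes: they are no part of the job. What is shaped like the roller_broken but green or turquoise is not meant.

How it is judged (in metres and radians):
On the way, in this order (a step that is already met when the one before it is completed fails the run):
1. the fork tool has pressed a damaged roller's sprung axle in (((value of joint axle_waisted above 0.005 m and contact force between fork_tool and roller_waisted above 1 N) or (value of joint axle_tapered above 0.005 m and contact force between fork_tool and roller_tapered above 1 N) or (value of joint axle_broken above 0.005 m and contact force between fork_tool and roller_broken above 1 N) or (value of joint axle_grooved above 0.005 m and contact force between fork_tool and roller_grooved above 1 N))), for 0.1 s.
2. a damaged roller's sprung end is up out of its hole (z of any of tip_waisted, tip_tapered, tip_broken, tip_grooved in the frame of track above 0.073 m), for 0.2 s.
At the end, for the whole second after the job is handed in: Each damaged roller present lies (slower than 0.08 m/s) in the scrap carton (its middle inside the walls, below 75 mm); the tool hangs upright in the rack (within 22 mm of its seat, handle underside within 4 mm of the prongs, tilt under 0.12 rad); sound rollers are within 8 mm of where they began (x of roller_waisted in the frame of scrap_carton between -0.108 and 0.108 m and y of roller_waisted in the frame of scrap_carton between -0.088 and 0.088 m and z of roller_waisted in the frame of scrap_carton between 0 and 0.075 m and linear speed of each of roller_waisted, roller_tapered, roller_broken, roller_grooved below 0.08 m/s and x of roller_tapered in the frame of scrap_carton between -0.108 and 0.108 m and y of roller_tapered in the frame of scrap_carton between -0.088 and 0.088 m and z of roller_tapered in the frame of scrap_carton between 0 and 0.075 m and x of roller_broken in the frame of scrap_carton between -0.108 and 0.108 m and y of roller_broken in the frame of scrap_carton between -0.088 and 0.088 m and z of roller_broken in the frame of scrap_carton between 0 and 0.075 m and x of roller_grooved in the frame of scrap_carton between -0.108 and 0.108 m and y of roller_grooved in the frame of scrap_carton between -0.088 and 0.088 m and z of roller_grooved in the frame of scrap_carton between 0 and 0.075 m and horizontal distance between fork_tool and rack_seat below 0.022 m and z of fork_tool in the frame of rack between 0.086 and 0.094 m and angle between fork_tool's own z axis and vertical below 0.12 rad and linear speed of fork_tool below 0.03 m/s and distance of each of roller_sound1, roller_sound2 from where it was at the start of the episode below 0.008 m); the robot touches nothing.
It fails at once if the fingers press on a roller (over 3 N) whose sprung axle end is still in its rail hole ((contact force between the fingers and roller_waisted above 3 N and x of tip_waisted in the frame of track between 0.06 and 0.085 m and y of tip_waisted in the frame of track between -0.2 and 0.2 m and z of tip_waisted in the frame of track between 0.055 and 0.068 m) or (contact force between the fingers and roller_tapered above 3 N and x of tip_tapered in the frame of track between 0.06 and 0.085 m and y of tip_tapered in the frame of track between -0.2 and 0.2 m and z of tip_tapered in the frame of track between 0.055 and 0.068 m) or (contact force between the fingers and roller_broken above 3 N and x of tip_broken in the frame of track between 0.06 and 0.085 m and y of tip_broken in the frame of track between -0.2 and 0.2 m and z of tip_broken in the frame of track between 0.055 and 0.068 m) or (contact force between the fingers and roller_grooved above 3 N and x of tip_grooved in the frame of track between 0.06 and 0.085 m and y of tip_grooved in the frame of track between -0.2 and 0.2 m and z of tip_grooved in the frame of track between 0.055 and 0.068 m)).
It fails at once if a sound roller is taken from its place (moved over 15 mm) (distance of any of roller_sound1, roller_sound2 from where it was at the start of the episode above 0.015 m).
It fails at once if a bystander is pushed over 20 mm (distance of any of tape_roll, stapler, mug from where it was at the start of the episode above 0.02 m).
Of roller_waisted, roller_tapered, roller_broken, roller_grooved only 3 to 4 are there at a start; the rules pass over those that are not, and their reading is None.
At some moment in a run one of scrap_carton may be knocked a few centimetres aside while the robot is not near it.
It also fails if it takes over 210 s, if anything falls off the work surface, if the arm or the gripper's body presses on something with over 40 N, if the wrist force passes 120 N, or if a joint passes its speed limit or range.

## Working session

There is one attempt and no reset: what is moved stays moved. The work goes in short steps, Python scripts to look and compute and a tool call to move; the robot and the scene stay as the last step left them, time stands still between calls to the robot, and variables do not carry over. Pictures are saved under pics/ and viewed, at most 14 in all, crops included, and the job is handed in when it is done.

Besides the shell and the picture viewer there is one more tool, called after ">>>" as name([rows], argument=value, ...), one row to a line, values as JSON. step_arm: Moves the arm, as the interface text tells. Its arguments: {"type":"object","properties":{"plan":{"type":"array"}},"required":["plan"]}

```bash
mkdir -p pics; cat > h.py <<'E'
import numpy as np, cv2
from cell import env
def snap(n,f=None):
    c=env.get_calibration(n); im=env.read_camera(n)
    if f: cv2.imwrite('pics/'+f,im)
    return im,c
def ray(c,u,v):
    K=np.array(c['K']);E=np.array(c['extrinsics'])
    d=np.linalg.inv(K)@[u,v,1]; d=np.array([d[0],-d[1],-d[2]])
    R=E[:3,:3]; return -R.T@E[:3,3], R.T@d
def onz(c,u,v,z):
    o,d=ray(c,u,v); return o+d*(z-o[2])/d[2]
def proj(c,p):
    E=np.array(c['extrinsics']);q=E[:3,:3]@np.array(p)+E[:3,3]; q=np.array(c['K'])@[q[0],-q[1],-q[2]]; return q[:2]/q[2]
E
python3 - <<'E'
from h import *
for n in ('top','scene'):
    im,c=snap(n,n+'.png'); print(n,{k:np.round(v,3).tolist() for k,v in c.items()})
a=cv2.imread('pics/top.png');b=cv2.imread('pics/scene.png')
print(env.state())
E
```

```text
top {'K': [[422.23, 0.0, 257.509], [0.0, 422.23, 185.454], [0.0, 0.0, 1.0]], 'extrinsics': [[0.019, -1.0, 0.01, -20.496], [0.997, 0.02, 0.073, -541.574], [-0.074, 0.009, 0.997, -1184.522], [0.0, 0.0, 0.0, 1.0]]}
scene {'K': [[371.671, 0.0, 253.701], [0.0, 371.671, 188.459], [0.0, 0.0, 1.0]], 'extrinsics': [[0.832, 0.555, 0.009, -465.507], [-0.355, 0.519, 0.777, 96.951], [0.426, -0.65, 0.629, -1175.388], [0.0, 0.0, 0.0, 1.0]]}
{'t': 0.1, 'joints': array([ 1.00843472e+00,  4.91463808e-01,  1.55935957e+00, -3.08991312e-05,
        1.09170057e+00, -1.05593722e-01]), 'qvel': array([ 0.00101768, -0.00226982, -0.00117471,  0.000235  , -0.00246678,
        0.00110619]), 'tau': array([ 2.19205234e-03, -6.13627839e+01, -2.58600497e+01,  6.93689729e-02,
        4.70415002e-02, -9.73597480e-05]), 'eef_pos': array([275.5305571 , 560.76332143, 214.1521883 ]), 'tcp_rot': array([-3.14066366e+00, -7.09021296e-05,  2.68483899e+00]), 'ft_force': array([-0.99857487,  0.75657066, -0.15885239]), 'moment': array([ 0.00972343, -0.03933694,  0.05377034]), 'grip_force': 0.0, 'opening': 0.9988744889414857}
```

View pics/top.png

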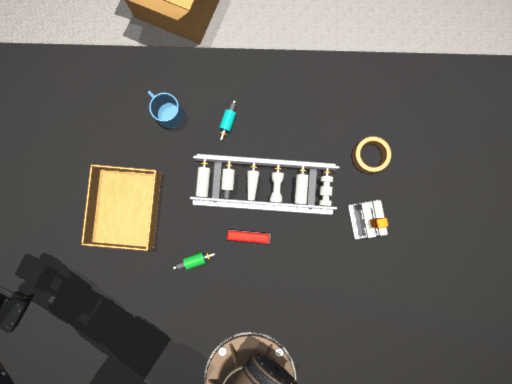

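View pics/scene.png

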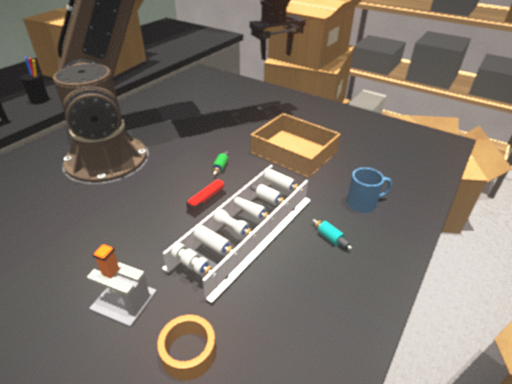

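Top view shows the row, left to right: sound (203,180), broken (228,182), tapered (253,185), waisted (278,187), sound (302,187) and grooved (327,187). The sprung ends point up (+x). The rack is at (368,219) with its orange handle at (380,223), and the carton is at (121,208). The look-alikes are turquoise (228,120) and green (194,261); I'm leaving both alone because they lie loose and coloured on the counter. Next is one close crop.

```bash
python3 - <<'E'
from h import *
im=cv2.imread('pics/top.png')
cv2.imwrite('pics/crop.png',cv2.resize(im[145:245,190:395],None,fx=3.9,fy=3.9,interpolation=cv2.INTER_CUBIC))
c=env.get_calibration('top')
hsv=cv2.cvtColor(im,cv2.COLOR_BGR2HSV)
m=cv2.inRange(hsv,(5,200,150),(20,255,255)); m[:, :340]=0; m[:,400:]=0;m[:190]=0
n,l,s,ce=cv2.connectedComponentsWithStats(m)
for i in range(1,n):
    if s[i][4]>20: print(s[i],ce[i],onz(c,*ce[i],154), cv2.minAreaRect(np.argwhere(l==i)[:,::-1].astype(np.float32)))
# brass pixels
m=cv2.inRange(hsv,(12,90,110),(35,255,255)); m[:150]=0;m[185:]=0;m[:,:190]=0;m[:,345:]=0
n,l,s,ce=cv2.connectedComponentsWithStats(m)
for i in range(1,n):
    if s[i][4]>5: print('brass',s[i],ce[i].round(1),onz(c,*ce[i],62).round(1))
m=cv2.inRange(hsv,(10,80,60),(30,255,255)); m[:,:70]=0;m[:,170:]=0;m[:150]=0;m[260:]=0
k=cv2.findContours(m,0,2)[0];k=max(k,key=cv2.contourArea);r=cv2.minAreaRect(k);print(r)
for p in cv2.boxPoints(r): print(onz(c,*p,70).round(1),onz(c,*p,0).round(1))
cw=env.get_calibration('wrist');print(cw['K'],(np.array(cw['extrinsics'])).round(3).tolist(),env.tcp_to_grasp)
E
```

```text
brass [201 162   3   3   6] [202.2 162.8] [598.3 144.5  62. ]
brass [205 162   3   3   7] [206.  163.3] [597.3 133.9  62. ]
brass [226 164   7   3  13] [228.9 164.7] [594.7  70.6  62. ]
brass [254 166   3   3   7] [255.  166.7] [590.5  -1.5  62. ]
brass [275 167   7   3  13] [277.8 168.2] [587.8 -64.7  62. ]
brass [299 169   7   3  13] [302.2 170. ] [ 584.1 -132.    62. ]
brass [324 171   3   2   6] [325.  171.5] [ 581.2 -195.2   62. ]
brass [328 171   3   3   6] [328.8 171.8] [ 580.5 -205.9   62. ]
((121.05740356445312, 207.34405517578125), (72.84581756591797, 83.32530212402344), 6.170175075531006)
[368.1 464.8  70. ] [363. 493.   0.]
[593.2 451.7  70. ] [601.7 479.1   0. ]
[575.7 253.4  70. ] [583.2 268.7   0. ]
[350.8 269.4  70. ] [344.6 285.7   0. ]
[[338.30934411   0.         255.01502972]
 [  0.         338.30934411 193.53197647]
 [  0.           0.           1.        ]] [[0.44, 0.898, -0.002, -625.19], [-0.872, 0.427, -0.24, 26.497], [-0.215, 0.107, 0.971, -390.143], [0.0, 0.0, 0.0, 1.0]] 18.8
```

View pics/crop.png

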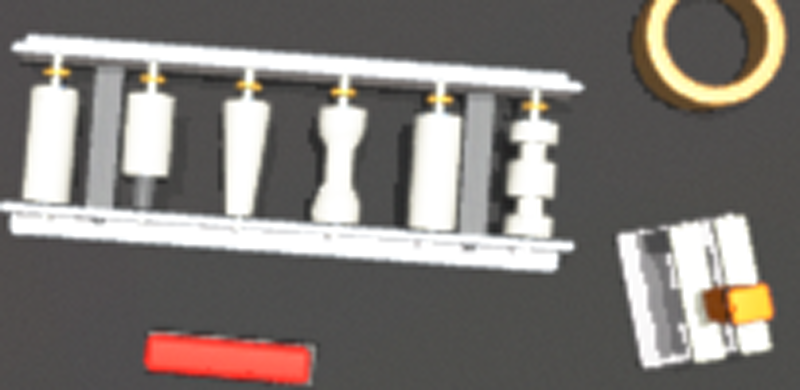

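The crop confirms the six stations: only (150,135), (245,155), (342,165) and (532,175) are misshapen, and the plain cylinders at (52,145) and (437,170) stay. The rack slot runs roughly along world x, and the handle is at crop (750,302). I'm moving over now.

>>> step_arm([
  [[-503,-377,-86,-33,1],[-503,-377,-86,-33,1],[-503,-377,-86,-33,1],[-503,-377,-86,-33,1],[-503,-377,-86,-33,1],[-503,-377,-86,-33,1],[-503,-377,-86,-33,1],[-503,-377,-86,-33,1]],
])

```text
t: 0.77
eef_pos: [423.2, 270.2, 259.2]
tcp_rot: [3.142, -0.0, -3.022]
ft_force: [1.0, 0.7, 0.3]
opening: 0.997
grip_force: 0.0
```

```bash
cat >> h.py <<'E'
def go(x,y,z,yaw,s=None):
    s=s or env.state(); p=s['eef_pos']; r=s['tcp_rot'][2]
    from scipy.spatial.transform import Rotation as Ro
    R=Ro.from_euler('xyz',s['tcp_rot']).as_matrix()
    d=R.T@(np.array([x,y,z])-p); t=-np.degrees((yaw-r+np.pi)%(2*np.pi)-np.pi)
    print('shift',d.round(1),'turn',round(t,1),'from',p.round(1),'yaw',round(r,3),'F',s['ft_force'].round(1),'t',round(s['t'],1),'open',round(s['opening'],3))
E
python3 - <<'E'
from h import *
c=env.get_calibration('top'); f=lambda u,v,z: onz(c,u/3.9+190,v/3.9+145,z).round(1)
print('handle',f(750,302,154)); print('slot',f(706,225,90),f(722,350,90))
print('sprung rail',f(20,45,74),f(578,88,74),'plain',f(5,207,74),f(570,246,74))
s=env.state(); go(430,-280,330,3.26,s); print(s['joints'].round(2))
E=np.array(env.get_calibration('wrist')['extrinsics']);print(E.round(3)[:3], (-E[:3,:3].T@E[:3,3]).round(1))
E
```

```text
handle [ 444.7 -325.6  154. ]
slot [ 496.4 -315.    90. ] [ 411.  -325.9   90. ]
sprung rail [613.7 162.7  74. ] [ 591.4 -229.3   74. ] plain [499.9 169.7  74. ] [ 480.5 -224.3   74. ]
shift [  58.8 -547.1  -70.8] turn 0.1 from [423.2 270.2 259.2] yaw -3.022 F [1.  0.7 0.3] t 0.8 open 0.997
[ 0.44  0.27  1.79  0.    1.08 -1.25]
[[-1.20000e-01  9.93000e-01 -0.00000e+00 -2.18733e+02]
 [-9.64000e-01 -1.17000e-01 -2.40000e-01  4.76432e+02]
 [-2.38000e-01 -2.90000e-02  9.71000e-01 -3.24316e+02]] [355.6 263.4 429.1]
```

>>> step_arm([
  [[-40,-280,-70,0,1],[-40,-280,-70,0,1],[-40,-280,-70,0,1],[-40,-280,-70,0,1],[-40,-280,-70,0,1],[-40,-280,-70,0,1],[-40,-280,-70,0,1],[-40,-280,-70,0,1]],
])

```text
t: 1.43
eef_pos: [497.6, -6.6, 330.3]
tcp_rot: [-3.14, 0.002, -3.027]
ft_force: [0.3, 0.6, 0.4]
opening: 0.999
grip_force: 0.0
```

```bash
python3 - <<'E'
from h import *
im,c=snap('wrist','w1.png'); go(430,-300,300,3.265)
import json; json.dump({k:np.array(v).tolist() for k,v in c.items()},open('w1.json','w'))
E
```

```text
shift [ 100.  -286.3   29.3] turn -0.5 from [496.6  -4.1 329.3] yaw -3.027 F [-0.6  0.9 -0.5] t 1.5 open 1.006
```

View pics/w1.png

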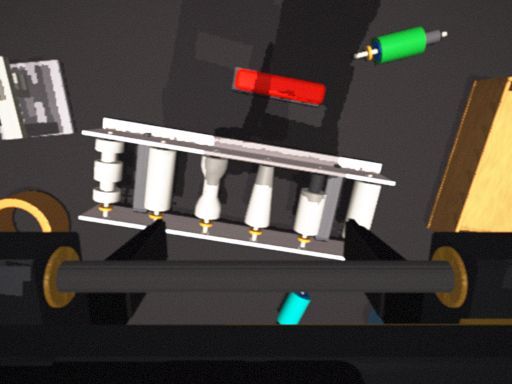

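Wrist view is inverted (down is +x). The brass collars are at (105,209), (156,216), (206,224), (255,232) and (304,239), and the sprung rail top runs from (80,218) to (345,257). I'll fit the track to these and then go to the rack.

```bash
python3 - <<'E'
from h import *
import json
c=json.load(open('w1.json')); im=cv2.imread('pics/w1.png'); hsv=cv2.cvtColor(im,cv2.COLOR_BGR2HSV)
m=cv2.inRange(hsv,(12,120,90),(35,255,255)); m[:195]=0;m[250:]=0;m[:,:85]=0;m[:,330:]=0
n,l,s,ce=cv2.connectedComponentsWithStats(m)
P=[]
for i in range(1,n):
    if s[i][4]>5: P.append(onz(c,*ce[i],66)); print(s[i],ce[i].round(1),P[-1].round(1))
print('rail sprung',onz(c,80,218,74).round(1),onz(c,345,257,74).round(1),'plain',onz(c,82,132,74).round(1),onz(c,394,182,74).round(1))
g=cv2.cvtColor(im,cv2.COLOR_BGR2GRAY)
for u in (130,180,230,280):  # rail bright columns
    col=g[205:260,u]; print(u,205+np.where(col>110)[0])
E
```

```text
[ 99 205  14   6  58] [105.4 208. ] [ 580.3 -197.8   66. ]
[149 213  14   7  58] [155.7 216. ] [ 583.6 -130.3   66. ]
[199 220  14   7  57] [205.5 223.6] [586.7 -62.9  66. ]
[249 228  13   7  57] [254.8 231.4] [590.1   4.6  66. ]
[297 235  14   8  55] [303.4 239. ] [593.3  71.9  66. ]
rail sprung [ 595.2 -227.6   74. ] [609.6 130.5  74. ] plain [ 481.9 -224.1   74. ] [499.4 174.3  74. ]
130 [209 210 213 216 218 220 222 223 224 225 226 227]
180 [220 222 223 224 225 227 230 231 232 233 234 235]
230 [225 228 230 231 234 238 239 240 241 242 243]
280 [235 241 243 246 247 248 249 250]
```

>>> step_arm([
  [[100,-286,30,0,1],[100,-286,30,0,1],[100,-286,30,0,1],[100,-286,30,0,1],[100,-286,30,0,1],[100,-286,30,0,1],[100,-286,30,0,1],[100,-286,30,0,1]],
])

```text
t: 2.15
eef_pos: [429.5, -300.1, 297.7]
tcp_rot: [3.141, -0.001, -3.024]
ft_force: [0.3, 0.3, -0.8]
opening: 1.001
grip_force: 0.0
```

```bash
python3 - <<'E'
from h import *
import json
im,c=snap('wrist','w2.png'); go(440,-322,300,3.265)
json.dump({k:np.array(v).tolist() for k,v in c.items()},open('w2.json','w'))
hsv=cv2.cvtColor(im,cv2.COLOR_BGR2HSV)
m=cv2.inRange(hsv,(3,180,90),(18,255,255))
n,l,s,ce=cv2.connectedComponentsWithStats(m)
for i in range(1,n):
    if s[i][4]>40: print(s[i],ce[i].round(1),onz(c,*ce[i],154).round(1))
E
```

```text
shift [ -7.8 -23.   -2.4] turn -0.4 from [ 429.6 -300.1  297.6] yaw -3.025 F [-0.5 -1.2 -0.6] t 2.2 open 0.998
[456 153  56  27 941] [484.8 165.6] [386.7 -87.1 154. ]
[212 173  31  35 749] [227.4 188.7] [ 437.2 -324.2  154. ]
```

View pics/w2.png

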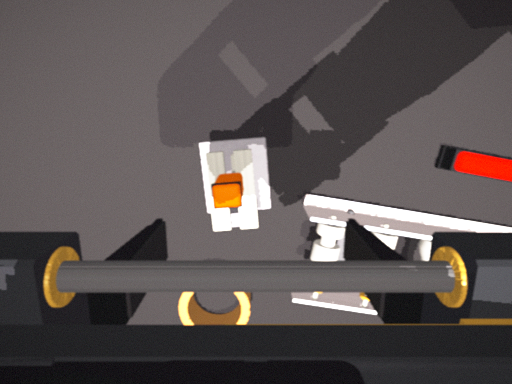

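The wrist view shows the handle's lit top face at about (227,195), with the rack under it and the prongs near (222,218) and (248,215).

```bash
python3 - <<'E'
from h import *
import json
c=json.load(open('w2.json')); im=cv2.imread('pics/w2.png'); hsv=cv2.cvtColor(im,cv2.COLOR_BGR2HSV)
roi=np.zeros(im.shape[:2],np.uint8);roi[165:215,205:250]=1
o=cv2.inRange(hsv,(3,180,60),(18,255,255))*roi
v=hsv[...,2]; print(np.percentile(v[o>0],[5,25,50,75,95]))
m=((o>0)&(v>200)).astype(np.uint8)
k=max(cv2.findContours(m,0,2)[0],key=cv2.contourArea);r=cv2.minAreaRect(k);print(r)
B=[onz(c,*p,154) for p in cv2.boxPoints(r)];ctr=np.mean(B,0)
print(np.round(B,1),ctr.round(1))
print('prong axis', onz(c,223,150,90).round(1))
# prongs: bright columns rows
g=cv2.cvtColor(im,cv2.COLOR_BGR2GRAY)
for rr in (155,160,165,212,218,224): print(rr,g[rr,200:275].tolist()[::2])
c1=json.load(open('w1.json'))
for u,v in [(105.4,208),(205.5,223.6),(303.4,239)]: print(onz(c1,u,v,62.5).round(1))
E
```

```text
[144.55 203.   247.   250.   254.  ]
((226.57931518554688, 195.34828186035156), (22.49053382873535, 27.07085418701172), 86.633544921875)
[[ 435.2 -338.7  154. ]
 [ 430.6 -313.4  154. ]
 [ 452.4 -309.8  154. ]
 [ 457.1 -335.5  154. ]] [ 443.8 -324.4  154. ]
prong axis [ 409. -337.   90.]
155 [241, 255, 255, 223, 205, 207, 209, 206, 205, 209, 211, 191, 162, 165, 165, 174, 189, 206, 205, 207, 210, 207, 203, 207, 211, 209, 215, 226, 227, 228, 226, 226, 229, 179, 60, 63, 61, 57]
160 [156, 255, 255, 245, 204, 203, 206, 206, 200, 208, 207, 204, 159, 171, 167, 174, 198, 204, 206, 205, 207, 212, 201, 206, 209, 206, 211, 229, 226, 226, 225, 229, 228, 206, 76, 60, 61, 59]
165 [116, 255, 255, 255, 233, 197, 205, 208, 200, 203, 206, 204, 171, 167, 169, 175, 195, 201, 205, 203, 205, 207, 201, 211, 240, 250, 243, 227, 229, 229, 230, 227, 230, 219, 89, 60, 60, 62]
212 [108, 108, 106, 125, 255, 255, 255, 255, 255, 255, 255, 255, 255, 255, 255, 161, 113, 128, 146, 237, 255, 255, 255, 255, 255, 255, 255, 255, 255, 110, 109, 106, 106, 105, 106, 106, 107, 109]
218 [108, 106, 108, 105, 109, 106, 255, 255, 255, 255, 255, 255, 255, 255, 255, 254, 255, 255, 255, 255, 255, 255, 255, 255, 255, 255, 255, 255, 255, 161, 107, 105, 105, 107, 107, 107, 104, 108]
224 [110, 104, 104, 107, 103, 107, 240, 255, 255, 255, 255, 255, 255, 255, 255, 255, 255, 255, 255, 255, 255, 255, 255, 255, 255, 255, 255, 255, 255, 226, 104, 104, 106, 104, 110, 106, 105, 110]
[ 581.5 -199.2   62.5]
[587.9 -63.3  62.5]
[594.6  72.6  62.5]
```

>>> step_arm([
  [[-11.5,-26,0,-1.3,1],[-11.5,-26,40,-1.3,1],[-11.5,-26,80,-1.3,1],[-11.5,-26,120,-1.3,1],[-11.5,-26,150,-1.3,1],[-11.5,-26,175,-1.3,1],[-11.5,-26,192,-1.3,1],[-11.5,-26,192,-1.3,1]],
])

```text
t: 2.87
eef_pos: [444.4, -318.7, 103.8]
tcp_rot: [3.137, -0.004, -2.999]
ft_force: [0.5, 0.0, -0.7]
opening: 1.001
grip_force: 0.0
```

>>> step_arm([
  [[0,0,0,0,-1],[0,0,0,0,-1],[0,0,0,0,-1],[0,0,0,0,-1],[0,0,0,0,-1],[0,0,0,0,-1],[0,0,0,0,-1],[0,0,0,0,-1]],
])

```text
t: 3.53
eef_pos: [445.1, -321.5, 107.1]
tcp_rot: [-3.141, 0.0, -3.0]
ft_force: [-0.2, 0.3, -0.1]
opening: 0.499
grip_force: 0.0
```

```bash
cat >> h.py <<'E'
YT=-0.0482; O=np.array([536.8,-26.8])
def tw(x,y): # track -> world xy
    c,s=np.cos(YT),np.sin(YT); return O+np.array([c*x-s*y,s*x+c*y])
E
python3 - <<'E'
from h import *
im,c=snap('wrist'); go(444,-324.5,105,-3.003)
im2,_=snap('scene'); 
cv2.imwrite('pics/grip.png',np.hstack([cv2.resize(im[100:300,140:340],(400,400)),cv2.resize(im2[220:340,50:170],(400,400))]))
E
```

```text
shift [ 1.5 -2.8  2.1] turn 0.2 from [ 445.1 -321.5  107.1] yaw -3.0 F [ 0.8  0.3 -0.3] t 3.6 open 0.451
```

View pics/grip.png

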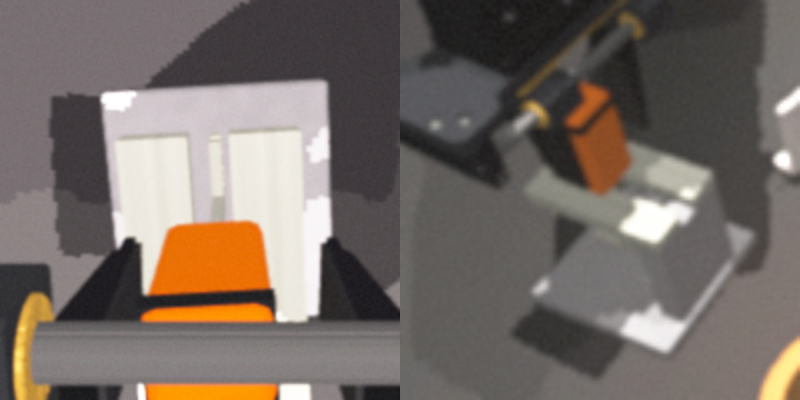

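The fingers straddle the handle and sit squarely over the prongs. I'll shift 3 mm to centre and close.

>>> step_arm([
  [[1,-3,2,0,-1],[1,-3,2,0,-1],[1,-3,2,0,-1],[1,-3,2,0,-1],[1,-3,2,0,-1],[1,-3,2,0,-1],[1,-3,2,0,-1],[1,-3,2,0,-1]],
])

```text
t: 4.3
eef_pos: [444.5, -324.5, 105.0]
tcp_rot: [3.141, 0.0, -3.0]
ft_force: [0.2, 0.1, -0.9]
opening: 0.292
grip_force: 29.6
```

>>> step_arm([
  [[0,0,0,0,-1],[0,0,0,0,-1],[0,0,0,0,-1],[0,0,0,0,-1]],
])

```text
t: 4.63
eef_pos: [444.5, -324.6, 105.0]
tcp_rot: [3.142, 0.0, -3.0]
ft_force: [-0.7, -0.4, -1.5]
opening: 0.294
grip_force: 29.6
```

Gripped. The tool origin is now 15 mm below the TCP, and the seat pose to return to is (444.5, -324.6, 105) at yaw -3.0. I'm lifting out and going to the grooved roller at station -170.

>>> step_arm([
  [[0,0,-30,0,-1],[0,0,-60,0,-1],[0,0,-95,0,-1],[0,0,-120,0,-1],[-38,17,-120,7,-1],[-75,34,-120,14,-1],[-113,51,-120,21,-1],[-153,69,-120,28,-1]],
])

```text
t: 5.3
eef_pos: [580.9, -237.8, 225.4]
tcp_rot: [-3.142, 0.0, 2.798]
ft_force: [0.0, -1.0, -0.8]
opening: 0.292
grip_force: 29.6
```

>>> step_arm([
  [[0,0,0,7,-1],[0,0,0,14,-1],[0,0,0,21,-1],[0,0,0,28,-1],[0,0,0,35,-1],[0,0,0,42,-1],[0,0,0,49,-1],[0,0,0,56,-1]],
])

```text
t: 5.97
eef_pos: [579.7, -238.7, 224.9]
tcp_rot: [-3.141, -0.0, 1.822]
ft_force: [0.2, 0.6, -1.4]
opening: 0.297
grip_force: 29.6
```

```bash
python3 - <<'E'
from h import *
go(*tw(59.25,-205),225,np.pi/2+YT)
E
```

```text
shift [ 2.5  7.3 -0.1] turn 17.1 from [ 579.7 -238.7  224.9] yaw 1.822 F [ 0.2  0.6 -1.4] t 6.0 open 0.297
```

>>> step_arm([
  [[2.5,7.3,0,7,-1],[2.5,7.3,0,14,-1],[2.5,7.3,0,17,-1],[2.5,7.3,0,17,-1],[2.5,7.3,0,17,-1]],
])

```text
t: 6.38
eef_pos: [586.1, -234.5, 224.9]
tcp_rot: [-3.141, -0.0, 1.533]
ft_force: [-0.4, -0.6, -0.7]
opening: 0.296
grip_force: 29.6
```

```bash
python3 - <<'E'
from h import *
im,c=snap('wrist','w3.png'); go(*tw(59.25,-205),139,np.pi/2+YT)
for x,y,z in [(52,-170,66),(67,-170,74),(59.25,-192,148+0)]: print(proj(c,[*tw(x,y),z]).round(0))
E
```

```text
shift [ 0.  -0.  85.9] turn 0.6 from [ 586.1 -234.5  224.9] yaw 1.533 F [ 0.3  0.4 -0.6] t 6.4 open 0.294
[249. 145.]
[265. 146.]
[256. 186.]
```

View pics/w3.png

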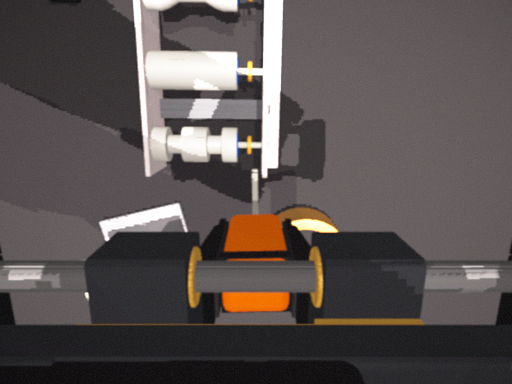

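The projected collar (249,145) falls on the brass, the tine end at (255,172) lines up with the gap between collar and rail, and the rail top is at about col 265. Next I go down, slip in and press.

>>> step_arm([
  [[0,0,35,0.6,-1],[0,0,65,0.6,-1],[0,0,86,0.6,-1],[0,0,86,0.6,-1],[8,0,86,0.6,-1],[15,0,86,0.6,-1],[22,0,86,0.6,-1],[22,0,86,0.6,-1]],
])

```text
t: 7.1
eef_pos: [587.6, -211.1, 140.6]
tcp_rot: [3.14, 0.0, 1.522]
ft_force: [0.4, -0.1, -1.1]
opening: 0.298
grip_force: 29.6
```

>>> step_arm([
  [[0,-3,0,0,-1],[0,-5,0,0,-1],[0,-7,0,0,-1],[0,-9,0,0,-1],[0,-11,0,0,-1],[0,-13,0,0,-1],[0,-13,0,0,-1],[0,-13,0,0,-1]],
])

```text
t: 7.77
eef_pos: [574.1, -212.0, 139.0]
tcp_rot: [3.141, -0.0, 1.52]
ft_force: [3.5, 0.0, -0.6]
opening: 0.299
grip_force: 29.9
```

```bash
cat >> h.py <<'E'
def tr():
    s=env.state(); d=s['eef_pos'][:2]-O; c,q=np.cos(YT),np.sin(YT)
    F=s['ft_force']; print('track',[round(c*d[0]+q*d[1],1),round(-q*d[0]+c*d[1],1),round(s['eef_pos'][2],1)],'Ft',(c*F[0]+q*F[1]).round(1),(-q*F[0]+c*F[1]).round(1),F[2].round(1),'t',round(s['t'],1),'yaw',round(s['tcp_rot'][2],3))
E
python3 - <<'E'
from h import *
tr()
im,c=snap('wrist'); tr(); im2,_=snap('scene')
cv2.imwrite('pics/press.png',np.hstack([cv2.resize(im[60:240,170:350],(400,400)),cv2.resize(im2[200:300,150:250],(400,400))]))
E
```

```text
track [np.float64(46.2), np.float64(-183.2), np.float64(139.0)] Ft 3.5 0.2 -0.6 t 7.8 yaw 1.52
track [np.float64(46.3), np.float64(-183.1), np.float64(139.0)] Ft 4.0 -0.1 -0.9 t 7.8 yaw 1.52
```

View pics/press.png

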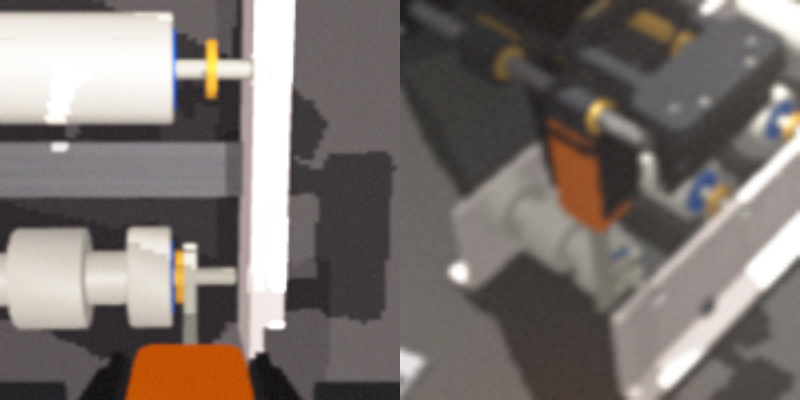

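The collar is fully pressed at (180,270) and the axle end sits just inside the rail's inner face (237 against 240). I'll add 1 mm, lift, and let it spring out over the rail.

>>> step_arm([
  [[0,-1,0,0,-1],[0,-1,-4,0,-1],[0,-1,-8,0,-1],[0,-1,-12,0,-1],[0,-1,-15,0,-1],[0,-1,-16.5,0,-1],[0,-1,-16.5,0,-1],[0,-1,-16.5,0,-1]],
])

```text
t: 8.53
eef_pos: [573.1, -211.8, 155.4]
tcp_rot: [3.142, -0.0, 1.521]
ft_force: [5.1, -0.8, -2.2]
opening: 0.294
grip_force: 30.0
```

>>> step_arm([
  [[0,2,0,0,-1],[0,5,0,0,-1],[0,8,0,0,-1],[0,11,0,0,-1],[0,13.5,0,0,-1],[0,13.5,0,0,-1]],
])

```text
t: 9.03
eef_pos: [586.4, -212.3, 155.0]
tcp_rot: [-3.14, -0.001, 1.521]
ft_force: [1.2, 0.7, -1.6]
opening: 0.289
grip_force: 30.0
```

```bash
python3 - <<'E'
from h import *
tr()
im,c=snap('wrist'); im2,_=snap('scene')
cv2.imwrite('pics/lift.png',np.hstack([cv2.resize(im[60:240,170:350],(400,400)),cv2.resize(im2[200:300,150:250],(400,400))]))
E
```

```text
track [np.float64(58.5), np.float64(-182.9), np.float64(155.0)] Ft 1.2 0.7 -1.6 t 9.0 yaw 1.521
```

View pics/lift.png

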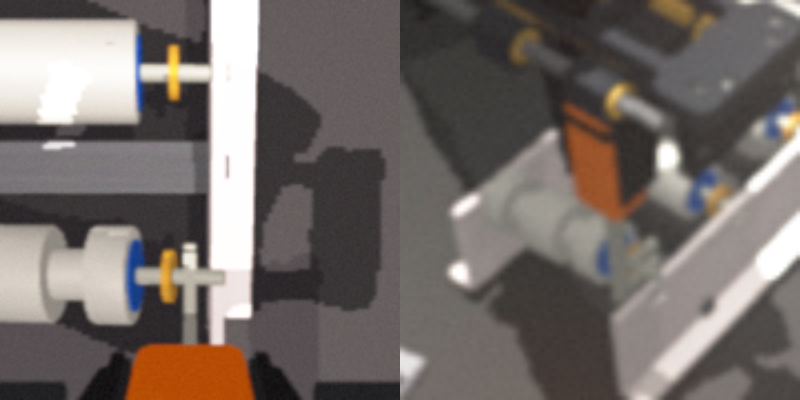

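The axle end now overlaps the rail top at (222,278), and the collar is clear of the tine. I'll lower 2.5 mm, withdraw and hop to the waisted roller at station -34.

>>> step_arm([
  [[0,0,2.5,0,-1],[0,0,2.5,0,-1],[-8,0,2.5,0,-1],[-15,0,2.5,0,-1],[-22,0,2.5,0,-1],[-22,0,-10,0,-1],[-22,0,-40,0,-1],[-22,0,-40,0,-1]],
])

```text
t: 9.8
eef_pos: [586.9, -236.2, 200.1]
tcp_rot: [3.136, 0.003, 1.52]
ft_force: [0.5, -0.7, -0.7]
opening: 0.295
grip_force: 30.0
```

>>> step_arm([
  [[35,0.8,0,0,-1],[70,0.8,0,0,-1],[105,0.8,0,0,-1],[136,0.8,0,0,-1],[136,0.8,0,0,-1],[136,0.8,0,0,-1]],
])

```text
t: 10.3
eef_pos: [593.3, -97.9, 195.5]
tcp_rot: [3.141, 0.0, 1.523]
ft_force: [-0.0, -0.4, -1.6]
opening: 0.294
grip_force: 30.0
```

```bash
python3 - <<'E'
from h import *
tr(); go(*tw(59.25,-69),139,np.pi/2+YT)
im,c=snap('wrist','w4.png')
hsv=cv2.cvtColor(im,cv2.COLOR_BGR2HSV)
m=cv2.inRange(hsv,(12,120,90),(35,255,255)); m[190:]=0
n,l,s,ce=cv2.connectedComponentsWithStats(m)
for i in range(1,n):
    if s[i][4]>8: print(s[i],ce[i].round(1))
for y in (-102,-34,34,102): print(y,proj(c,[*tw(52,y),65]).round(1))
im2,_=snap('top'); cv2.imwrite('pics/t4.png',im2)
E
```

```text
track [np.float64(59.8), np.float64(-68.3), np.float64(195.5)] Ft 0.0 -0.4 -1.6 t 10.3 yaw 1.523
shift [-0.7 -0.6 56.5] turn 0.0 from [593.3 -97.9 195.5] yaw 1.523 F [-0.  -0.4 -1.6] t 10.3 open 0.294
[245  57   6   9  43] [247.2  60.9]
[244  70   7  10  51] [247.1  74.8]
[245 139   6  21  99] [247.4 148.9]
-102 [247.6 222.1]
-34 [247.3 149.3]
34 [246.9  67.9]
102 [246.5 -23.4]
```

>>> step_arm([
  [[-0.7,-0.6,30,0,-1],[-0.7,-0.6,56.5,0,-1],[-0.7,-0.6,56.5,0,-1],[-0.7,-0.6,56.5,0,-1],[7,-0.6,56.5,0,-1],[14,-0.6,56.5,0,-1],[21.5,-0.6,56.5,0,-1],[21.5,-0.6,56.5,0,-1]],
])

```text
t: 11.07
eef_pos: [593.9, -75.7, 140.1]
tcp_rot: [3.14, -0.0, 1.522]
ft_force: [-1.3, 0.0, -0.9]
opening: 0.296
grip_force: 30.0
```

>>> step_arm([
  [[0,-3,0,0,-1],[0,-6,0,0,-1],[0,-8,0,0,-1],[0,-10,0,0,-1],[0,-12,0,0,-1],[0,-14,0,0,-1],[0,-14,0,0,-1],[0,-14,0,0,-1]],
])

```text
t: 11.73
eef_pos: [579.8, -76.6, 139.1]
tcp_rot: [3.141, 0.0, 1.52]
ft_force: [5.5, 0.2, -1.1]
opening: 0.293
grip_force: 30.0
```

```bash
python3 - <<'E'
from h import *
tr()
E
```

```text
track [np.float64(45.4), np.float64(-47.7), np.float64(139.1)] Ft 5.5 0.5 -1.1 t 11.7 yaw 1.52
```

>>> step_arm([
  [[0,0,-4,0,-1],[0,0,-8,0,-1],[0,0,-12,0,-1],[0,0,-15,0,-1],[0,0,-16.5,0,-1],[0,0,-16.5,0,-1],[0,0,-16.5,0,-1]],
])

```text
t: 12.32
eef_pos: [579.6, -76.5, 155.4]
tcp_rot: [3.141, -0.0, 1.521]
ft_force: [5.5, -0.2, -0.5]
opening: 0.293
grip_force: 30.0
```

>>> step_arm([
  [[0,2,0,0,-1],[0,5,0,0,-1],[0,8,0,0,-1],[0,11,0,0,-1],[0,13.8,0,0,-1],[0,13.8,0,0,-1],[0,13.8,0,0,-1]],
])

```text
t: 12.9
eef_pos: [593.0, -77.1, 155.1]
tcp_rot: [-3.14, -0.0, 1.521]
ft_force: [1.0, 0.2, -2.6]
opening: 0.292
grip_force: 30.0
```

```bash
python3 - <<'E'
from h import *
tr(); im,c=snap('wrist','l2.png')
hsv=cv2.cvtColor(im,cv2.COLOR_BGR2HSV)
m=cv2.inRange(hsv,(12,120,90),(35,255,255)); m[200:]=0
n,l,s,ce=cv2.connectedComponentsWithStats(m)
for i in range(1,n):
    if s[i][4]>8: print(s[i],ce[i].round(1))
y=-34
for x,z in ((52,65),(52,78),(67,74),(70,77),(65,74),(69,74)): print(x,z,proj(c,[*tw(x,y),z]).round(1))
g=cv2.cvtColor(im,cv2.COLOR_BGR2GRAY)
v=int(proj(c,[*tw(67,-34),77])[1])
for dv in range(-8,9,2): print(v+dv,g[v+dv,235:295:2].tolist())
E
```

```text
track [np.float64(58.6), np.float64(-47.5), np.float64(155.1)] Ft 1.0 0.3 -2.6 t 12.9 yaw 1.521
[245   0   6   6  31] [247.3   2.2]
[245  79   7  26 137] [247.6  91.4]
[242 173   8  25 165] [245.2 185.3]
52 65 [248.  181.7]
52 78 [247.6 185.3]
67 74 [267.4 184.1]
70 77 [271.6 185. ]
65 74 [264.8 184.1]
69 74 [270.1 184.1]
176 [55, 43, 42, 40, 114, 152, 133, 92, 58, 179, 239, 224, 74, 43, 106, 252, 254, 254, 254, 254, 254, 254, 254, 255, 189, 59, 64, 96, 101, 98]
178 [48, 44, 44, 52, 138, 156, 129, 100, 59, 170, 202, 183, 63, 41, 109, 253, 254, 254, 254, 254, 254, 254, 254, 255, 189, 53, 63, 95, 97, 95]
180 [65, 50, 43, 59, 148, 157, 123, 95, 60, 165, 188, 165, 59, 38, 105, 251, 255, 255, 254, 254, 254, 254, 254, 255, 162, 51, 54, 58, 81, 81]
182 [154, 151, 147, 147, 168, 165, 131, 136, 134, 173, 185, 173, 118, 97, 114, 187, 210, 216, 231, 235, 234, 233, 236, 236, 128, 37, 44, 44, 52, 56]
184 [185, 185, 185, 181, 178, 171, 149, 180, 178, 185, 189, 184, 174, 172, 164, 164, 164, 159, 203, 236, 234, 233, 235, 236, 130, 39, 41, 42, 43, 41]
186 [184, 183, 185, 186, 182, 173, 158, 190, 185, 187, 185, 186, 190, 195, 191, 191, 190, 183, 206, 235, 233, 234, 235, 236, 128, 40, 42, 42, 43, 40]
188 [151, 153, 153, 162, 178, 166, 142, 168, 166, 182, 184, 183, 177, 179, 176, 183, 183, 178, 205, 235, 234, 234, 234, 236, 109, 42, 42, 45, 42, 43]
190 [53, 46, 46, 83, 164, 158, 119, 101, 80, 170, 185, 167, 91, 85, 122, 189, 204, 207, 232, 234, 232, 233, 235, 235, 104, 40, 46, 41, 43, 42]
192 [50, 40, 45, 68, 161, 160, 118, 85, 57, 162, 183, 165, 55, 40, 112, 209, 238, 236, 236, 234, 232, 233, 234, 234, 104, 43, 43, 40, 45, 45]
```

The tip reads col 271, so x is about 70 and it lies over the rail. Next is the tapered roller at +34.

>>> step_arm([
  [[0,0,2.5,0,-1],[0,0,2.5,0,-1],[-8,0,2.5,0,-1],[-15,0,2.5,0,-1],[-22,0,2.5,0,-1],[-22,0,-10,0,-1],[-22,0,-40,0,-1],[-22,0,-40,0,-1]],
])

```text
t: 13.62
eef_pos: [593.8, -100.5, 199.9]
tcp_rot: [3.136, 0.001, 1.52]
ft_force: [0.6, -0.2, -0.4]
opening: 0.292
grip_force: 30.0
```

>>> step_arm([
  [[35,0.4,0,0,-1],[68,0.4,0,0,-1],[68,0.4,0,0,-1],[68,0.4,0,0,-1],[68,0.4,0,0,-1]],
])

```text
t: 14.03
eef_pos: [596.1, -31.8, 195.4]
tcp_rot: [3.142, 0.0, 1.521]
ft_force: [-0.6, -0.7, -0.5]
opening: 0.293
grip_force: 30.0
```

```bash
python3 - <<'E'
from h import *
tr(); go(*tw(59.25,-1),139,np.pi/2+YT)
im,c=snap('wrist')
hsv=cv2.cvtColor(im,cv2.COLOR_BGR2HSV)
m=cv2.inRange(hsv,(12,120,90),(35,255,255)); m[190:]=0
n,l,s,ce=cv2.connectedComponentsWithStats(m)
for i in range(1,n):
    if s[i][4]>8: print(s[i],ce[i].round(1))
for y in (34,102): print(y,proj(c,[*tw(52,y),65]).round(1))
E
```

```text
track [np.float64(59.5), np.float64(-2.1), np.float64(195.4)] Ft -0.6 -0.7 -0.5 t 14.0 yaw 1.521
shift [ 1.1 -0.2 56.4] turn -0.1 from [596.1 -31.8 195.4] yaw 1.521 F [-0.6 -0.7 -0.5] t 14.0 open 0.293
[344  32  12  21 120] [349.8  41.9]
[245  54   6  24 111] [247.5  65.6]
[246 137   5  21  96] [247.9 146.8]
34 [247.6 147.2]
102 [247.1  65.6]
```

>>> step_arm([
  [[1,-0.2,30,0,-1],[1,-0.2,56.5,0,-1],[1,-0.2,56.5,0,-1],[1,-0.2,56.5,0,-1],[8,-0.2,56.5,0,-1],[15,-0.2,56.5,0,-1],[23,-0.2,56.5,0,-1],[23,-0.2,56.5,0,-1]],
])

```text
t: 14.75
eef_pos: [597.4, -6.7, 140.1]
tcp_rot: [3.14, -0.0, 1.522]
ft_force: [-0.9, -0.5, -1.4]
opening: 0.29
grip_force: 30.0
```

>>> step_arm([
  [[0,-3,0,0,-1],[0,-6,0,0,-1],[0,-8,0,0,-1],[0,-10,0,0,-1],[0,-12,0,0,-1],[0,-14,0,0,-1],[0,-14,0,0,-1],[0,-14,0,0,-1]],
])

```text
t: 15.42
eef_pos: [583.3, -7.7, 139.1]
tcp_rot: [3.141, -0.0, 1.52]
ft_force: [5.1, -0.3, -1.1]
opening: 0.29
grip_force: 30.0
```

>>> step_arm([
  [[0,0,-4,0,-1],[0,0,-8,0,-1],[0,0,-12,0,-1],[0,0,-15,0,-1],[0,0,-16.5,0,-1],[0,0,-16.5,0,-1],[0,0,-16.5,0,-1]],
])

```text
t: 16.0
eef_pos: [583.1, -7.6, 155.5]
tcp_rot: [3.141, -0.0, 1.521]
ft_force: [5.0, 0.2, -2.4]
opening: 0.294
grip_force: 30.0
```

```bash
python3 - <<'E'
from h import *
tr()
E
```

```text
track [np.float64(45.3), np.float64(21.4), np.float64(155.5)] Ft 4.9 0.5 -2.4 t 16.0 yaw 1.521
```

>>> step_arm([
  [[0,2,0,0,-1],[0,5,0,0,-1],[0,8,0,0,-1],[0,11,0,0,-1],[0,13.8,0,0,-1],[0,13.8,0,0,-1],[0,13.8,0,0,-1]],
])

```text
t: 16.58
eef_pos: [596.5, -8.2, 155.2]
tcp_rot: [-3.14, -0.0, 1.521]
ft_force: [0.4, -0.1, -1.9]
opening: 0.295
grip_force: 30.0
```

>>> step_arm([
  [[0,0,2.5,0,-1],[0,0,2.5,0,-1],[-8,0,2.5,0,-1],[-15,0,2.5,0,-1],[-22,0,2.5,0,-1],[-22,0,-10,0,-1],[-22,0,-40,0,-1],[-22,0,-40,0,-1]],
])

```text
t: 17.25
eef_pos: [597.3, -31.4, 199.9]
tcp_rot: [3.136, 0.001, 1.52]
ft_force: [1.0, 0.9, -0.7]
opening: 0.294
grip_force: 30.0
```

>>> step_arm([
  [[35,0.4,0,0,-1],[67,0.4,0,0,-1],[67,0.4,0,0,-1],[67,0.4,0,0,-1],[67,0.4,0,0,-1]],
])

```text
t: 17.67
eef_pos: [599.4, 36.2, 195.4]
tcp_rot: [-3.142, 0.0, 1.521]
ft_force: [-0.9, 0.2, -1.6]
opening: 0.294
grip_force: 30.0
```

```bash
python3 - <<'E'
from h import *
tr(); go(*tw(59.25,67),139,np.pi/2+YT)
im,c=snap('wrist')
hsv=cv2.cvtColor(im,cv2.COLOR_BGR2HSV)
m=cv2.inRange(hsv,(12,120,90),(35,255,255)); m[190:]=0
n,l,s,ce=cv2.connectedComponentsWithStats(m)
for i in range(1,n):
    if s[i][4]>8: print(s[i],ce[i].round(1))
for y in (34,102,170): print(y,proj(c,[*tw(52,y),65]).round(1))
im,c=snap('top','t5.png')
cv2.imwrite('pics/t5c.png',cv2.resize(im[145:245,190:395],None,fx=3.9,fy=3.9,interpolation=cv2.INTER_CUBIC))
E
```

```text
track [np.float64(59.5), np.float64(65.9), np.float64(195.4)] Ft -0.9 0.2 -1.6 t 17.7 yaw 1.521
shift [ 1.1 -0.3 56.4] turn -0.1 from [599.4  36.2 195.4] yaw 1.521 F [-0.9  0.2 -1.6] t 17.7 open 0.294
[245  54   6  11  52] [247.4  58.7]
[245  67   6  11  51] [247.5  72.7]
[340 106  11  19 105] [345.2 115.1]
[246 137   5  21  97] [247.9 146.8]
34 [248.  220.3]
102 [247.6 147.2]
170 [247.1  65.6]
```

View pics/t5c.png

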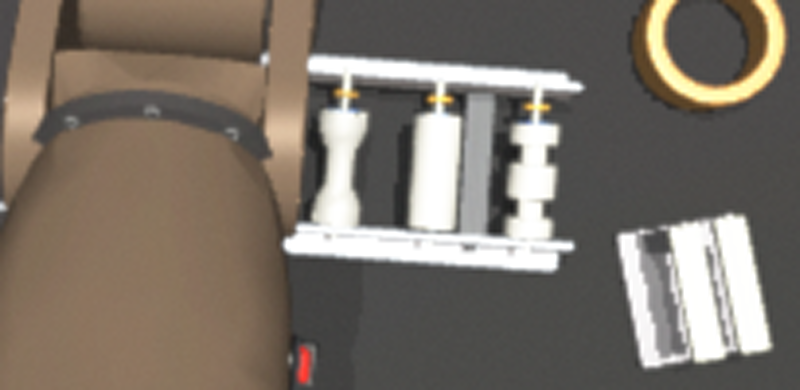

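The waisted (347,78) and grooved (538,86) axles lie across the rail top. Next is the broken roller at +102.

>>> step_arm([
  [[1,-0.3,30,0,-1],[1,-0.3,56.5,0,-1],[1,-0.3,56.5,0,-1],[1,-0.3,56.5,0,-1],[8,-0.3,56.5,0,-1],[15,-0.3,56.5,0,-1],[23,-0.3,56.5,0,-1],[23,-0.3,56.5,0,-1]],
])

```text
t: 18.43
eef_pos: [600.7, 61.3, 140.1]
tcp_rot: [3.14, -0.0, 1.522]
ft_force: [0.4, 0.1, -1.3]
opening: 0.294
grip_force: 30.0
```

>>> step_arm([
  [[0,-3,0,0,-1],[0,-6,0,0,-1],[0,-8,0,0,-1],[0,-10,0,0,-1],[0,-12,0,0,-1],[0,-14,0,0,-1],[0,-14,0,0,-1],[0,-14,0,0,-1]],
])

```text
t: 19.1
eef_pos: [586.6, 60.3, 139.1]
tcp_rot: [3.141, -0.0, 1.52]
ft_force: [5.0, 0.4, -1.7]
opening: 0.293
grip_force: 30.0
```

>>> step_arm([
  [[0,0,-4,0,-1],[0,0,-8,0,-1],[0,0,-12,0,-1],[0,0,-15,0,-1],[0,0,-16.5,0,-1],[0,0,-16.5,0,-1],[0,0,-16.5,0,-1]],
])

```text
t: 19.68
eef_pos: [586.4, 60.3, 155.5]
tcp_rot: [3.141, -0.0, 1.521]
ft_force: [4.0, -0.1, -2.7]
opening: 0.292
grip_force: 30.0
```

```bash
python3 - <<'E'
from h import *
tr()
E
```

```text
track [np.float64(45.4), np.float64(89.4), np.float64(155.5)] Ft 4.0 0.1 -2.7 t 19.7 yaw 1.521
```

>>> step_arm([
  [[0,2,0,0,-1],[0,5,0,0,-1],[0,8,0,0,-1],[0,11,0,0,-1],[0,13.8,0,0,-1],[0,13.8,0,0,-1],[0,13.8,0,0,-1]],
])

```text
t: 20.27
eef_pos: [599.8, 59.7, 155.1]
tcp_rot: [-3.14, -0.0, 1.521]
ft_force: [0.7, 0.1, -1.9]
opening: 0.292
grip_force: 30.0
```

>>> step_arm([
  [[0,0,2.5,0,-1],[0,0,2.5,0,-1],[-8,0,2.5,0,-1],[-15,0,2.5,0,-1],[-22,0,2.5,0,-1],[-22,0,-10,0,-1],[-22,0,-40,0,-1],[-22,0,-70,0,-1]],
])

```text
t: 20.93
eef_pos: [598.4, 36.7, 225.6]
tcp_rot: [-3.139, -0.0, 1.52]
ft_force: [0.7, -0.9, -0.8]
opening: 0.293
grip_force: 30.0
```

```bash
python3 - <<'E'
from h import *
tr(); go(444.5,-324.6,225,3.283)
im,c=snap('wrist')
hsv=cv2.cvtColor(im,cv2.COLOR_BGR2HSV)
m=cv2.inRange(hsv,(12,120,90),(35,255,255)); m[190:]=0
n,l,s,ce=cv2.connectedComponentsWithStats(m)
for i in range(1,n):
    if s[i][4]>8: print(s[i],ce[i].round(1))
for y in (34,102,170): print(y,proj(c,[*tw(52,y),65]).round(1),proj(c,[*tw(51,y),79]).round(1))
E
```

```text
track [np.float64(58.5), np.float64(66.4), np.float64(225.6)] Ft 0.7 -0.8 -0.8 t 20.9 yaw 1.52
shift [-368.7 -135.3    0.9] turn -101.0 from [598.4  36.7 225.6] yaw 1.52 F [ 0.7 -0.9 -0.8] t 20.9 open 0.293
[247  60   6   8  41] [249.4  63.7]
[247  73   6   9  39] [249.6  76.8]
[  3  96  21  10 114] [ 12.9 100.4]
[334 107  11  17  88] [339.4 115. ]
[245 136   7  21 112] [247.8 146.2]
34 [250.1 211.4] [248.8 215.6]
102 [249.7 144.4] [248.3 145.9]
170 [249.2  70.3] [247.8  68.6]
```

>>> step_arm([
  [[-25,-9,0,-7,-1],[-50,-18,0,-14,-1],[-75,-27,0,-21,-1],[-100,-37,0,-28,-1],[-130,-48,0,-35,-1],[-160,-59,0,-42,-1],[-190,-70,0,-49,-1],[-220,-81,0,-56,-1]],
])

```text
t: 21.65
eef_pos: [506.0, -179.8, 225.6]
tcp_rot: [3.142, 0.0, 2.504]
ft_force: [-0.0, 0.1, -2.2]
opening: 0.292
grip_force: 30.0
```

```bash
python3 - <<'E'
from h import *
go(444.5,-324.6,225,3.283)
E
```

```text
shift [ -36.8 -152.9    0.6] turn -44.7 from [ 506.  -179.8  225.6] yaw 2.504 F [-0.   0.1 -2.2] t 21.6 open 0.292
```

>>> step_arm([
  [[-8,-32,0,-7,-1],[-16,-64,0,-14,-1],[-24,-96,0,-21,-1],[-31,-128,0,-28,-1],[-37,-153,0,-35,-1],[-37,-153,0,-42,-1],[-37,-153,0,-44.7,-1],[-37,-153,0,-44.7,-1]],
])

```text
t: 22.32
eef_pos: [444.1, -323.5, 225.4]
tcp_rot: [-3.142, 0.0, -3.005]
ft_force: [0.6, -0.5, -1.5]
opening: 0.292
grip_force: 30.0
```

```bash
python3 - <<'E'
from h import *
go(444.5,-324.6,106,3.283)
E
```

```text
shift [ -0.2  -1.1 119.4] turn -0.2 from [ 444.1 -323.5  225.4] yaw -3.005 F [ 0.6 -0.5 -1.5] t 22.3 open 0.292
```

>>> step_arm([
  [[-0.2,-1.1,0,-0.2,-1],[-0.2,-1.1,35,-0.2,-1],[-0.2,-1.1,70,-0.2,-1],[-0.2,-1.1,95,-0.2,-1],[-0.2,-1.1,110,-0.2,-1],[-0.2,-1.1,118,-0.2,-1],[-0.2,-1.1,120,-0.2,-1],[-0.2,-1.1,120,-0.2,-1]],
])

```text
t: 22.98
eef_pos: [445.5, -323.7, 105.7]
tcp_rot: [-3.141, 0.0, -3.002]
ft_force: [0.3, 0.6, -1.7]
opening: 0.292
grip_force: 30.0
```

>>> step_arm([
  [[0,0,0,0,0.2],[0,0,0,0,0.2],[0,0,0,0,0.2],[0,0,0,0,0.2],[0,0,0,0,0.2],[0,0,0,0,0.2],[0,0,0,0,0.2]],
])

```text
t: 23.57
eef_pos: [445.3, -323.6, 105.6]
tcp_rot: [-3.142, 0.0, -3.002]
ft_force: [0.4, -1.1, -0.1]
opening: 0.599
grip_force: 0.0
```

```bash
python3 - <<'E'
from h import *
go(444.5,-324.6,225,3.283)
im,c=snap('wrist');b,_=snap('scene')
cv2.imwrite('pics/hang.png',np.hstack([cv2.resize(im[100:300,140:340],(400,400)),cv2.resize(b[220:340,50:170],(400,400))]))
E
```

```text
shift [   0.9   -0.9 -119.4] turn -0.1 from [ 445.3 -323.6  105.6] yaw -3.002 F [ 0.4 -1.1 -0.1] t 23.6 open 0.599
```

View pics/hang.png

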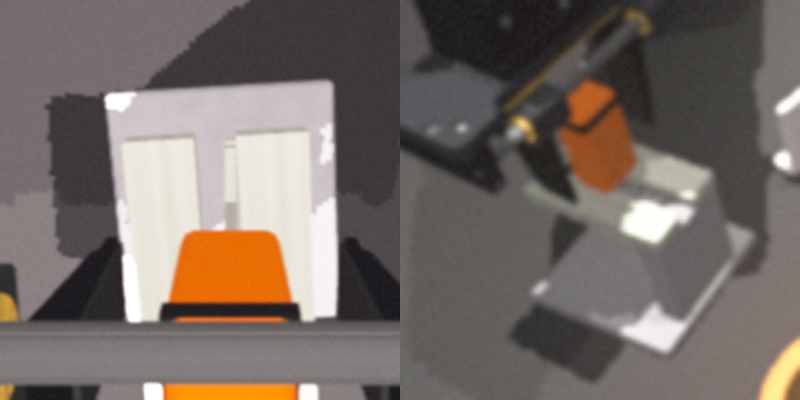

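The tool hangs squarely in the slot, and the fingers are open and clear. I'm lifting away and turning toward the grooved roller.

>>> step_arm([
  [[0,0,-35,0,0.2],[0,0,-70,0,0.2],[0,0,-105,0,0.2],[0,0,-125,5,0.2],[0,0,-125,10.8,0.2],[0,0,-125,10.8,0.2]],
])

```text
t: 24.17
eef_pos: [445.5, -323.8, 231.8]
tcp_rot: [-3.14, 0.002, 3.089]
ft_force: [-0.5, 0.4, 0.2]
opening: 0.599
grip_force: 0.0
```

```bash
cat >> h.py <<'E'
YR=np.pi+YT
def carton():
    im,c=snap('top'); hsv=cv2.cvtColor(im,cv2.COLOR_BGR2HSV)
    m=cv2.inRange(hsv,(10,80,60),(30,255,255)); m[:,:40]=0;m[:,185:]=0;m[:140]=0;m[275:]=0
    k=max(cv2.findContours(m,0,2)[0],key=cv2.contourArea); r=cv2.minAreaRect(k)
    print('carton',[round(float(v),1) for v in (*r[0],*r[1],r[2])],onz(c,*r[0],35).round(0)); return im
E
python3 - <<'E'
from h import *
go(*tw(0,-170),110,YR); print(env.state()['joints'].round(2)); carton()
E
```

```text
shift [-76.  131.6 121.7] turn -0.3 from [ 445.5 -323.8  231.8] yaw 3.089 F [-0.5  0.4  0.2] t 24.2 open 0.599
[-0.75  0.37  1.72  0.    1.05 -2.27]
carton [121.1, 207.4, 72.9, 83.2, 6.1] [472. 371.  35.]
```

>>> step_arm([
  [[-20,34,30,0,0.2],[-40,68,60,0,0.2],[-58,100,90,0,0.2],[-76,131.6,115,0,0.2],[-76,131.6,121.7,0,0.2],[-76,131.6,121.7,0,0.2],[-76,131.6,121.7,0,0.2]],
])

```text
t: 24.8
eef_pos: [527.1, -194.8, 107.1]
tcp_rot: [3.14, -0.003, 3.098]
ft_force: [0.8, -0.7, -0.5]
opening: 0.601
grip_force: 0.0
```

```bash
python3 - <<'E'
from h import *
go(*tw(0,-170),49,YR)
im,c=snap('wrist','w5.png')
for x,y,z in [(0,-170,68),(45,-170,75),(-40,-170,62),(0,-153,68),(0,-187,68)]: print(proj(c,[*tw(x,y),z]).round(0))
E
```

```text
shift [-1.8 -1.8 58.1] turn 0.3 from [ 527.1 -194.8  107.1] yaw 3.098 F [ 0.8 -0.7 -0.5] t 24.8 open 0.601
[250. 221.]
[250. 289.]
[251. 158.]
[277. 221.]
[224. 221.]
```

View pics/w5.png

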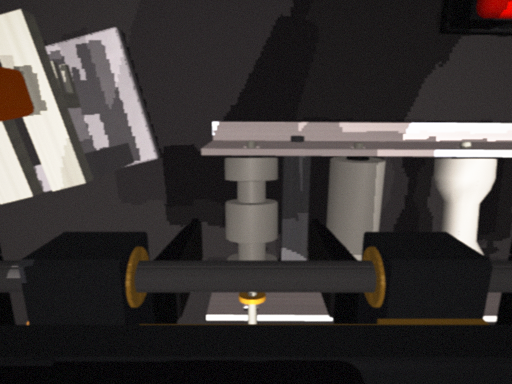

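The middle land of the grooved roller spans (225–278, 200–242), so its centre is at the predicted (250,221). I'll go down, grip and draw.

>>> step_arm([
  [[-1.8,-1.8,0,0,0.2],[-1.8,-1.8,20,0,0.2],[-1.8,-1.8,40,0,0.2],[-1.8,-1.8,52,0,0.2],[-1.8,-1.8,58,0,0.2],[-1.8,-1.8,58,0,0.2]],
])

```text
t: 25.35
eef_pos: [528.8, -198.7, 50.5]
tcp_rot: [3.141, -0.001, 3.092]
ft_force: [0.1, -0.3, 0.4]
opening: 0.599
grip_force: 0.0
```

>>> step_arm([
  [[0,0,0,0,-1],[0,0,0,0,-1],[0,0,0,0,-1],[0,0,0,0,-1],[0,0,0,0,-1],[0,0,0,0,-1],[0,0,0,0,-1],[0,0,0,0,-1]],
])

```text
t: 26.02
eef_pos: [529.5, -197.8, 51.2]
tcp_rot: [-3.141, 0.001, 3.093]
ft_force: [-0.7, -0.4, 5.9]
opening: 0.348
grip_force: 30.0
```

```bash
python3 - <<'E'
from h import *
tr(); s=env.state(); print(s['opening'],s['grip_force'])
E
```

```text
track [np.float64(1.0), np.float64(-171.2), np.float64(51.2)] Ft -0.7 -0.4 5.9 t 26.0 yaw 3.093
0.3483052747831387 30.00166743993759
```

>>> step_arm([
  [[-3,0,-1,0,-1],[-6,0,-1.5,0,-1],[-9,0,-2,0,-1],[-13,0,-3,0,-1],[-13,0,-3,0,-1],[-13,0,-15,0,-1],[-13,0,-45,0,-1],[-13,0,-85,0,-1]],
])

```text
t: 26.68
eef_pos: [541.1, -197.8, 134.3]
tcp_rot: [3.139, -0.005, 3.093]
ft_force: [1.1, -0.1, -0.7]
opening: 0.351
grip_force: 30.0
```

```bash
python3 - <<'E'
from h import *
go(462,327,150,YR); im,c=snap('wrist','w6.png'); s=env.state(); print(s['opening'],s['grip_force'])
im=carton()
cv2.imwrite('pics/w6c.png',np.hstack([im[100:340,130:400], cv2.resize(cv2.imread('pics/w6.png'),(320,240))]))
E
```

```text
shift [104.5 520.4 -14. ] turn -0.0 from [ 541.1 -197.8  134.3] yaw 3.093 F [ 1.1 -0.1 -0.7] t 26.7 open 0.351
0.35246412398156846 29.999779164791107
carton [121.1, 207.5, 72.9, 83.3, 6.1] [471. 371.  35.]
```

View pics/w6c.png

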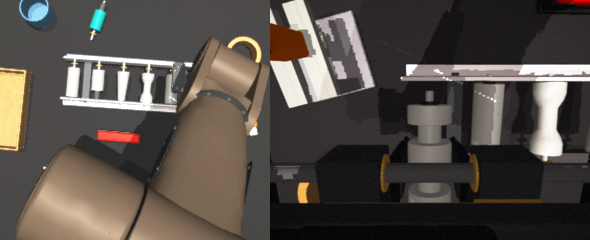

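The roller is free and in the grip: its stub shows at (430,97) with the plain rail behind it. I'm carrying it to the carton, far side first.

>>> step_arm([
  [[0,38,-25,0,-1],[15,76,-25,0,-1],[30,114,-25,0,-1],[45,152,-25,0,-1],[60,190,-25,0,-1],[75,228,-25,0,-1],[90,266,-25,0,-1],[105,304,-25,0,-1]],
])

```text
t: 27.45
eef_pos: [451.0, 112.0, 160.4]
tcp_rot: [3.141, -0.0, 3.093]
ft_force: [0.8, 0.9, 0.2]
opening: 0.353
grip_force: 30.0
```

>>> step_arm([
  [[0,40,0,0,-1],[0,80,0,0,-1],[0,120,0,0,-1],[0,160,0,0,-1],[0,200,0,0,-1],[0,240,0,0,-1],[0,280,0,0,-1],[0,296,0,0,-1]],
])

```text
t: 28.12
eef_pos: [465.9, 410.3, 159.9]
tcp_rot: [3.141, 0.0, 3.095]
ft_force: [0.6, -0.0, -1.2]
opening: 0.351
grip_force: 30.0
```

```bash
python3 - <<'E'
from h import *
im,c=snap('wrist','w7.png'); go(462,407,17,YR)
E
```

```text
shift [  3.7  -4.4 142.7] turn 0.2 from [465.9 411.  159.7] yaw 3.096 F [-2.5 -0.9 -1.5] t 28.2 open 0.352
```

View pics/w7.png

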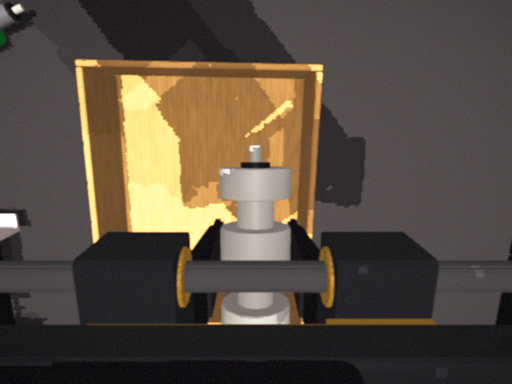

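```bash
python3 - <<'E'
from h import *
im,c=snap('wrist')
for u,v in [(78,62),(321,66),(93,235),(313,235)]: print(onz(c,u,v,70).round(0))
E
```

```text
[359. 289.  70.]
[369. 464.  70.]
[491. 279.  70.]
[499. 458.  70.]
```

The roller hangs over the carton interior (wall tops from about y 281 to 459), so y = 407 clears the walls. Lower and release.

>>> step_arm([
  [[4,-4.4,30,0,-1],[4,-4.4,65,0,-1],[4,-4.4,100,0,-1],[4,-4.4,125,0,-1],[4,-4.4,140,0,-1],[4,-4.4,143,0,-1],[4,-4.4,143,0,-1]],
])

```text
t: 28.8
eef_pos: [461.8, 400.9, 16.8]
tcp_rot: [-3.14, -0.002, 3.093]
ft_force: [0.0, -0.0, -0.8]
opening: 0.351
grip_force: 30.0
```

>>> step_arm([
  [[0,0,0,0,0],[0,0,0,0,0],[0,0,0,0,0],[0,0,0,0,0.2],[0,0,0,0,0.2],[0,0,-30,0,0.2],[0,0,-70,0,0.2],[0,0,-110,0,0.2]],
])

```text
t: 29.47
eef_pos: [461.7, 401.5, 128.8]
tcp_rot: [-3.141, -0.001, 3.093]
ft_force: [0.8, -0.3, 0.2]
opening: 0.602
grip_force: 0.0
```

```bash
python3 - <<'E'
from h import *
im,c=snap('wrist','w8.png'); go(*tw(0,-34),150,YR)
E
```

```text
shift [ -93.3 -460.2  -14.8] turn 0.0 from [464.2 403.5 137.2] yaw 3.093 F [2.1 1.3 7.1] t 29.5 open 0.599
```

View pics/w8.png

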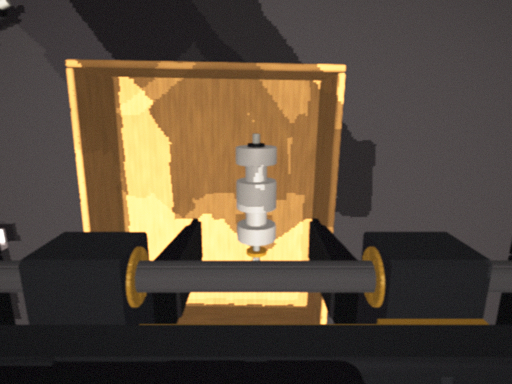

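The grooved roller lies flat inside the carton at (255,195). Back for the waisted one. I've used up the picture views, so I'll check by numbers from here.

>>> step_arm([
  [[0,-40,-20,0,0.2],[0,-80,-20,0,0.2],[-10,-120,-20,0,0.2],[-20,-160,-20,0,0.2],[-35,-198,-20,0,0.2],[-50,-236,-20,0,0.2],[-65,-274,-20,0,0.2],[-80,-312,-20,0,0.2]],
])

```text
t: 30.18
eef_pos: [527.3, 84.4, 148.2]
tcp_rot: [3.141, 0.001, 3.093]
ft_force: [0.7, 0.5, 0.0]
opening: 0.597
grip_force: 0.0
```

```bash
python3 - <<'E'
from h import *
go(*tw(0,-34),110,YR)
E
```

```text
shift [ -14.8 -144.6   38.2] turn -0.0 from [527.3  84.4 148.2] yaw 3.093 F [0.7 0.5 0. ] t 30.2 open 0.597
```

>>> step_arm([
  [[-4,-40,0,0,0.2],[-8,-80,0,0,0.2],[-12,-120,5,0,0.2],[-14.8,-144.6,20,0,0.2],[-14.8,-144.6,38,0,0.2],[-14.8,-144.6,38,0,0.2],[-14.8,-144.6,38,0,0.2]],
])

```text
t: 30.77
eef_pos: [534.4, -58.8, 109.6]
tcp_rot: [3.141, -0.001, 3.093]
ft_force: [-0.2, 0.3, 0.4]
opening: 0.605
grip_force: 0.0
```

```bash
cat >> h.py <<'E'
def prof(y):
    im,c=snap('wrist'); g=cv2.cvtColor(im,cv2.COLOR_BGR2GRAY)
    for x in range(-44,24,4):
        z=62+(x+45)*.134; a=proj(c,[*tw(x,y-30),z]);b=proj(c,[*tw(x,y+30),z]); t=np.linspace(0,1,121)
        v=cv2.remap(g,(a[0]+t*(b[0]-a[0])).astype(np.float32)[None],(a[1]+t*(b[1]-a[1])).astype(np.float32)[None],1)[0]
        w=(t*60-30)[v>95]; w=w[abs(w)<20]
        print(x, (round(w.min(),1),round(w.max(),1),len(w)/2) if len(w) else None, v[::20].astype(int).tolist())
E
python3 - <<'E'
from h import *
go(*tw(0,-34),49,YR); prof(-34)
E
```

```text
shift [-0.9 -2.  60.6] turn -0.0 from [534.4 -58.8 109.6] yaw 3.093 F [-0.2  0.3  0.4] t 30.8 open 0.605
-44 (np.float64(-19.5), np.float64(19.5), 39.5) [147, 144, 145, 145, 145, 145, 143]
-40 (np.float64(-13.0), np.float64(11.0), 24.5) [20, 19, 102, 127, 102, 18, 17]
-36 (np.float64(-14.5), np.float64(15.0), 30.0) [19, 21, 110, 133, 110, 23, 18]
-32 (np.float64(-15.0), np.float64(14.5), 30.0) [20, 18, 110, 133, 111, 12, 19]
-28 (np.float64(-14.5), np.float64(14.0), 29.0) [20, 18, 112, 131, 108, 18, 19]
-24 (np.float64(-13.5), np.float64(13.0), 27.0) [23, 21, 108, 121, 105, 21, 20]
-20 (np.float64(-12.0), np.float64(12.0), 24.5) [19, 22, 104, 116, 102, 16, 18]
-16 (np.float64(-10.0), np.float64(10.0), 20.5) [20, 18, 97, 119, 99, 23, 22]
-12 (np.float64(-8.5), np.float64(8.5), 17.5) [28, 24, 54, 121, 48, 24, 31]
-8 (np.float64(-8.5), np.float64(8.0), 17.0) [29, 26, 58, 122, 48, 25, 29]
-4 (np.float64(-8.5), np.float64(8.0), 17.0) [27, 29, 57, 127, 45, 30, 25]
0 (np.float64(-8.5), np.float64(8.0), 17.0) [30, 29, 59, 131, 43, 28, 25]
4 (np.float64(-8.5), np.float64(8.0), 17.0) [50, 37, 67, 134, 46, 28, 26]
8 (np.float64(-8.5), np.float64(8.0), 17.0) [51, 51, 73, 137, 44, 47, 30]
12 (np.float64(-9.0), np.float64(7.5), 17.0) [53, 52, 80, 139, 65, 52, 51]
16 (np.float64(-11.5), np.float64(9.5), 21.5) [50, 55, 119, 136, 93, 51, 51]
20 (np.float64(-13.5), np.float64(11.0), 25.0) [52, 53, 129, 165, 102, 52, 52]
```

The profile matches the hourglass: the waist runs from -13 to 13 mm, centred on the station. Down and grip.

>>> step_arm([
  [[-0.7,-2,0,0,0.2],[-0.7,-2,25,0,0.2],[-0.7,-2,45,0,0.2],[-0.7,-2,60,0,0.2],[-0.7,-2,60,0,0.2],[-0.7,-2,60,0,0.2]],
])

```text
t: 31.32
eef_pos: [535.6, -60.3, 50.3]
tcp_rot: [3.141, -0.0, 3.094]
ft_force: [0.5, -0.5, 0.4]
opening: 0.6
grip_force: 0.0
```

>>> step_arm([
  [[0,0,0,0,-1],[0,0,0,0,-1],[0,0,0,0,-1],[0,0,0,0,-1],[0,0,0,0,-1],[0,0,0,0,-1],[0,0,0,0,-1],[0,0,0,0,-1]],
])

```text
t: 31.98
eef_pos: [535.6, -60.9, 50.0]
tcp_rot: [3.141, 0.001, 3.093]
ft_force: [1.3, -0.4, 2.0]
opening: 0.202
grip_force: 30.0
```

```bash
python3 - <<'E'
from h import *
tr(); s=env.state(); print(s['opening']*95,s['grip_force'])
E
```

```text
track [np.float64(0.5), np.float64(-34.1), np.float64(50.0)] Ft 1.4 -0.3 2.0 t 32.0 yaw 3.093
19.14926004971811 29.986006021499634
```

>>> step_arm([
  [[-3,0,-1,0,-1],[-6,0,-1.5,0,-1],[-9,0,-2,0,-1],[-13,0,-3,0,-1],[-13,0,-3,0,-1],[-13,0,-20,0,-1],[-13,0,-60,0,-1],[-13,0,-100,0,-1]],
])

```text
t: 32.65
eef_pos: [547.6, -61.3, 149.9]
tcp_rot: [3.141, -0.003, 3.093]
ft_force: [1.3, -0.5, -1.5]
opening: 0.204
grip_force: 30.0
```

>>> step_arm([
  [[0,0,-10,0,-1],[15,38,-10,0,-1],[30,76,-10,0,-1],[45,114,-10,0,-1],[60,152,-10,0,-1],[75,190,-10,0,-1],[90,228,-10,0,-1],[100,266,-10,0,-1]],
])

```text
t: 33.32
eef_pos: [459.8, 210.7, 159.6]
tcp_rot: [-3.142, -0.0, 3.093]
ft_force: [0.8, -0.4, -2.0]
opening: 0.202
grip_force: 30.0
```

```bash
python3 - <<'E'
from h import *
s=env.state(); print(s['opening']*95); go(462,333,100,YR); go(462,333,18,YR); im,c=snap('wrist','w9.png'); carton()
# grey-white (roller) vs cardboard mask in carton
def white(im,c):
    h=cv2.cvtColor(im,cv2.COLOR_BGR2HSV); return cv2.inRange(h,(0,0,100),(179,60,255))
m=white(im,c); n,l,st,ce=cv2.connectedComponentsWithStats(m)
for i in range(1,n):
    if st[i][4]>80: print(st[i],ce[i].round(0),onz(c,*ce[i],25).round(0))
E
```

```text
19.17069496288764
shift [  3.7 122.3  59.6] turn -0.0 from [459.8 210.7 159.6] yaw 3.093 F [ 0.8 -0.4 -2. ] t 33.3 open 0.202
shift [  3.6 122.3 141.6] turn -0.0 from [459.8 210.7 159.6] yaw 3.093 F [ 0.8 -0.4 -2. ] t 33.3 open 0.202
carton [126.0, 214.0, 85.5, 94.8, 4.8] [453. 356.  35.]
[129  52  19  14 143] [138.  59.] [345. 119.  25.]
[ 437  134   54   97 3156] [463. 179.] [462. 403.  25.]
[249 148  12  16 177] [254. 155.] [432. 213.  25.]
[ 220  170   70   91 4879] [255. 209.] [482. 211.  25.]
[   0  210  222   52 7743] [ 89. 229.] [495.  52.  25.]
[449 236   8  15  92] [453. 243.] [525. 399.  25.]
[  9 291  34  35 955] [ 25. 308.] [575. -27.  25.]
[  78  291   33   34 1029] [ 94. 308.] [578.  43.  25.]
[ 226  292   58   33 1544] [255. 309.] [587. 206.  25.]
```

>>> step_arm([
  [[2,40,0,0,-1],[3,80,0,0,-1],[3.6,122.3,10,0,-1],[3.6,122.3,40,0,-1],[3.6,122.3,40,0,-1],[3.6,122.3,40,0,-1]],
])

```text
t: 33.92
eef_pos: [462.9, 330.5, 118.7]
tcp_rot: [-3.139, -0.003, 3.094]
ft_force: [0.2, 0.0, -0.4]
opening: 0.203
grip_force: 30.0
```

```bash
cat >> h.py <<'E'
def walls():
    im,c=snap('wrist'); h=cv2.cvtColor(im,cv2.COLOR_BGR2HSV); m=cv2.inRange(h,(8,90,50),(32,255,255))
    for v in (100,150,200):
        u=np.where(m[v]>0)[0]
        if len(u): print('walls row',v,u.min(),u.max(),onz(c,u.min(),v,70).round(0),onz(c,u.max(),v,70).round(0))
    u=np.where(m[:,200:230].mean(1)>128)[0]; print('back',onz(c,215,u.min(),70).round(0) if len(u) else None)
    w=cv2.inRange(h,(0,0,95),(179,60,255)); n,l,st,ce=cv2.connectedComponentsWithStats(w)
    for i in range(1,n):
        if st[i][4]>150: print(st[i],ce[i].round(0),onz(c,*ce[i],25).round(0))
E
python3 - <<'E'
from h import *
go(462,333,18,YR); walls()
E
```

```text
shift [  0.7   2.7 100.7] turn 0.0 from [462.9 330.5 118.7] yaw 3.094 F [ 0.2  0.  -0.4] t 33.9 open 0.203
walls row 100 173 461 [386. 284.  70.] [395. 463.  70.]
walls row 150 175 453 [417. 282.  70.] [426. 461.  70.]
walls row 200 177 445 [451. 280.  70.] [459. 459.  70.]
back [358. 312.  70.]
[ 47   0  35  15 301] [61.  5.] [316. 201.  25.]
[ 321  141   49   92 3277] [344. 186.] [457. 403.  25.]
[249 148  12  16 190] [254. 156.] [429. 333.  25.]
[ 219  169   71   92 4976] [255. 209.] [473. 331.  25.]
[   0  227   80   33 2444] [ 38. 242.] [493. 149.  25.]
[  9 291  31  35 845] [ 24. 308.] [553. 124.  25.]
[ 226  292   59   33 1591] [255. 308.] [563. 327.  25.]
```

The carton hasn't moved (walls y 281–460, back x 358) and the grooved roller is at y = 403. Lower and release.

>>> step_arm([
  [[0.7,2.7,30,0,-1],[0.7,2.7,60,0,-1],[0.7,2.7,85,0,-1],[0.7,2.7,98,0,-1],[0.7,2.7,100,0,-1],[0.7,2.7,100,0,-1]],
])

```text
t: 34.47
eef_pos: [463.8, 333.2, 20.6]
tcp_rot: [3.142, 0.0, 3.092]
ft_force: [-0.3, -0.7, -1.9]
opening: 0.203
grip_force: 30.0
```

>>> step_arm([
  [[0,0,0,0,0],[0,0,0,0,0],[0,0,0,0,0],[0,0,0,0,0],[0,0,0,0,0],[0,0,-35,0,0],[0,0,-75,0,0.2],[0,0,-115,0,0.2]],
])

```text
t: 35.13
eef_pos: [462.6, 333.9, 135.9]
tcp_rot: [-3.141, -0.002, 3.093]
ft_force: [-0.8, 0.7, -0.1]
opening: 0.58
grip_force: 0.0
```

```bash
python3 - <<'E'
from h import *
walls(); go(*tw(0,34),150,YR)
E
```

```text
walls row 100 174 441 [385. 284.  70.] [394. 463.  70.]
walls row 150 176 434 [419. 282.  70.] [427. 461.  70.]
walls row 200 178 426 [455. 280.  70.] [463. 458.  70.]
back [358. 314.  70.]
[ 56   0  31  20 397] [71.  8.] [314. 203.  25.]
[ 314  140   44   99 3130] [335. 186.] [461. 403.  25.]
[ 236  146   39  103 2925] [255. 195.] [465. 335.  25.]
[   0  221   84   40 2163] [ 33. 236.] [493. 137.  25.]
[  9 291  26  35 704] [ 21. 308.] [563. 111.  25.]
shift [ -89.  -324.4   -7.1] turn 0.0 from [465.2 335.5 143.8] yaw 3.093 F [2.2 1.4 7. ] t 35.2 open 0.59
```

The waisted roller lies at (465,335). Next is the tapered one.

>>> step_arm([
  [[-5,-40,-7,0,0.2],[-20,-80,-7,0,0.2],[-35,-120,-7,0,0.2],[-50,-160,-7,0,0.2],[-65,-200,-7,0,0.2],[-75,-238,-7,0,0.2],[-85,-276,-7,0,0.2],[-89,-312,-7,0,0.2]],
])

```text
t: 35.85
eef_pos: [537.7, 15.7, 142.1]
tcp_rot: [-3.142, 0.001, 3.093]
ft_force: [0.2, -0.7, -0.2]
opening: 0.6
grip_force: 0.0
```

```bash
python3 - <<'E'
from h import *
go(*tw(0,34),110,YR)
E
```

```text
shift [-1.1 -8.5 32.1] turn -0.0 from [537.7  15.7 142.1] yaw 3.093 F [ 0.2 -0.7 -0.2] t 35.9 open 0.6
```

>>> step_arm([
  [[-1,-8.5,5,0,0.2],[-1,-8.5,32,0,0.2],[-1,-8.5,32,0,0.2],[-1,-8.5,32,0,0.2]],
])

```text
t: 36.18
eef_pos: [536.8, 10.0, 109.3]
tcp_rot: [3.141, -0.002, 3.093]
ft_force: [-0.1, 0.5, 0.1]
opening: 0.604
grip_force: 0.0
```

```bash
python3 - <<'E'
from h import *
go(*tw(0,34),50,YR); prof(34)
E
```

```text
shift [-1.9 -2.8 59.3] turn -0.0 from [536.8  10.  109.3] yaw 3.093 F [-0.1  0.5  0.1] t 36.2 open 0.604
-44 (np.float64(-19.5), np.float64(19.5), 39.5) [123, 121, 122, 124, 121, 122, 119]
-40 (np.float64(-1.0), np.float64(0.5), 1.5) [14, 17, 29, 95, 28, 13, 19]
-36 (np.float64(-5.0), np.float64(5.5), 11.0) [17, 17, 38, 114, 44, 17, 19]
-32 (np.float64(-5.0), np.float64(6.0), 11.5) [15, 17, 58, 113, 57, 16, 12]
-28 (np.float64(-5.5), np.float64(5.5), 11.5) [18, 17, 69, 115, 72, 12, 18]
-24 (np.float64(-5.5), np.float64(5.0), 11.0) [10, 18, 76, 115, 75, 14, 17]
-20 (np.float64(-6.0), np.float64(6.0), 12.5) [21, 14, 81, 113, 83, 14, 19]
-16 (np.float64(-7.5), np.float64(7.0), 14.5) [17, 18, 85, 116, 85, 16, 16]
-12 (np.float64(-7.0), np.float64(7.0), 14.0) [23, 20, 85, 114, 84, 13, 23]
-8 (np.float64(-8.0), np.float64(6.5), 15.0) [25, 24, 88, 112, 87, 23, 22]
-4 (np.float64(-8.0), np.float64(6.0), 14.5) [25, 22, 88, 113, 87, 21, 23]
0 (np.float64(-8.5), np.float64(7.5), 16.0) [28, 24, 89, 116, 88, 22, 19]
4 (np.float64(-8.0), np.float64(7.5), 16.0) [46, 20, 92, 117, 86, 20, 23]
8 (np.float64(-8.5), np.float64(7.0), 16.0) [42, 44, 93, 114, 89, 44, 41]
12 (np.float64(-8.5), np.float64(7.0), 16.0) [42, 43, 90, 112, 92, 46, 43]
16 (np.float64(-10.0), np.float64(13.0), 19.5) [43, 43, 97, 117, 96, 44, 43]
20 (np.float64(-14.0), np.float64(13.5), 28.0) [42, 43, 124, 163, 120, 43, 42]
```

>>> step_arm([
  [[-1.9,-2.8,0,0,0.2],[-1.9,-2.8,25,0,0.2],[-1.9,-2.8,45,0,0.2],[-1.9,-2.8,59.3,0,0.2],[-1.9,-2.8,59.3,0,0.2],[-1.9,-2.8,59.3,0,0.2]],
])

```text
t: 36.73
eef_pos: [539.5, 7.1, 51.0]
tcp_rot: [3.142, -0.0, 3.094]
ft_force: [-0.5, -0.3, 0.2]
opening: 0.601
grip_force: 0.0
```

>>> step_arm([
  [[0,0,0,0,-1],[0,0,0,0,-1],[0,0,0,0,-1],[0,0,0,0,-1],[0,0,0,0,-1],[0,0,0,0,-1],[0,0,0,0,-1],[0,0,0,0,-1]],
])

```text
t: 37.4
eef_pos: [539.5, 6.7, 50.8]
tcp_rot: [-3.142, 0.001, 3.093]
ft_force: [1.3, -0.4, 3.5]
opening: 0.281
grip_force: 29.9
```

```bash
python3 - <<'E'
from h import *
tr(); s=env.state(); print(s['opening']*95,s['grip_force'])
E
```

```text
track [np.float64(1.1), np.float64(33.5), np.float64(50.8)] Ft 1.4 -0.4 3.5 t 37.4 yaw 3.093
26.659876169052687 29.864400860387832
```

>>> step_arm([
  [[-3,0,-1,0,-1],[-6,0,-1.5,0,-1],[-9,0,-2,0,-1],[-13,0,-3,0,-1],[-13,0,-3,0,-1],[-13,0,-20,0,-1],[-13,0,-60,0,-1],[-13,0,-100,0,-1]],
])

```text
t: 38.07
eef_pos: [551.5, 6.2, 150.5]
tcp_rot: [3.141, -0.004, 3.093]
ft_force: [0.8, -1.0, -1.4]
opening: 0.282
grip_force: 29.9
```

>>> step_arm([
  [[0,0,-10,0,-1],[15,38,-10,0,-1],[30,76,-10,0,-1],[45,114,-10,0,-1],[60,152,-10,0,-1],[75,190,-10,0,-1],[90,228,-10,0,-1],[102,266,-10,0,-1]],
])

```text
t: 38.73
eef_pos: [461.9, 278.4, 160.3]
tcp_rot: [-3.142, -0.0, 3.093]
ft_force: [2.0, 0.7, -2.2]
opening: 0.278
grip_force: 29.9
```

```bash
python3 - <<'E'
from h import *
s=env.state(); print(s['opening']*95); go(462,369,125,YR)
E
```

```text
26.4464169027368
shift [ 4.3 90.5 35.3] turn -0.0 from [461.9 278.4 160.3] yaw 3.093 F [ 2.   0.7 -2.2] t 38.7 open 0.278
```

>>> step_arm([
  [[4,40,0,0,-1],[4,80,0,0,-1],[4,90.5,10,0,-1],[4,90.5,35,0,-1],[4,90.5,35,0,-1],[4,90.5,35,0,-1]],
])

```text
t: 39.23
eef_pos: [462.9, 366.7, 124.4]
tcp_rot: [-3.14, -0.003, 3.093]
ft_force: [-0.1, 0.5, -0.4]
opening: 0.282
grip_force: 29.9
```

```bash
python3 - <<'E'
from h import *
walls(); go(462,369,50,YR)
E
```

```text
walls row 100 119 399 [385. 284.  70.] [393. 463.  70.]
walls row 150 123 394 [416. 282.  70.] [425. 462.  70.]
walls row 200 127 387 [451. 280.  70.] [459. 459.  70.]
back [360. 348.  70.]
[  2   0  37  22 547] [18.  9.] [315. 203.  25.]
[ 194  142  127  119 9874] [258. 200.] [467. 370.  25.]
[249 146  12  17 201] [254. 154.] [429. 369.  25.]
[   0  227   44   34 1249] [ 19. 242.] [494. 165.  25.]
[ 222  291   68   34 2121] [255. 308.] [566. 363.  25.]
shift [ 1.7  2.2 75.5] turn -0.0 from [463.6 366.8 125.5] yaw 3.093 F [ 0.1 -0.2 -2.2] t 39.3 open 0.277
```

>>> step_arm([
  [[1.7,2.2,25,0,-1],[1.7,2.2,50,0,-1],[1.7,2.2,70,0,-1],[1.7,2.2,76,0,-1],[1.7,2.2,76,0,-1],[1.7,2.2,76,0,-1]],
])

```text
t: 39.78
eef_pos: [462.8, 369.5, 50.8]
tcp_rot: [3.141, 0.001, 3.092]
ft_force: [0.3, 0.4, -1.1]
opening: 0.28
grip_force: 29.9
```

>>> step_arm([
  [[0,0,0,0,0],[0,0,0,0,0],[0,0,0,0,0],[0,0,0,0,0],[0,0,0,0,0],[0,0,-35,0,0],[0,0,-75,0,0.2],[0,0,-95,0,0.2]],
])

```text
t: 40.45
eef_pos: [462.8, 370.2, 148.2]
tcp_rot: [3.14, 0.003, 3.093]
ft_force: [0.4, 0.3, 0.5]
opening: 0.577
grip_force: 0.0
```

```bash
python3 - <<'E'
from h import *
walls(); go(*tw(4,102),150,YR)
im,c=snap('wrist'); h=cv2.cvtColor(im,cv2.COLOR_BGR2HSV)
w=cv2.inRange(h,(0,0,95),(179,60,255))
for v in range(140,226,12):
    u=np.where(np.diff(np.r_[0,w[v,125:390]>0,0].astype(int)))[0]+125
    print(v,[(int(u[i]),onz(c,u[i],v,22)[1].round(0).item()) for i in range(len(u))])
E
```

```text
walls row 100 127 380 [384. 285.  70.] [392. 463.  70.]
walls row 150 130 375 [419. 282.  70.] [428. 461.  70.]
walls row 200 134 369 [457. 280.  70.] [466. 458.  70.]
back [360. 349.  70.]
[ 17   1  34  28 525] [33. 15.] [314. 203.  25.]
[ 236  140   36   99 2661] [253. 190.] [464. 370.  25.]
[ 273  140   39  100 3023] [291. 187.] [463. 404.  25.]
[ 192  146   39  100 2649] [213. 191.] [464. 334.  25.]
[   0  218   54   43 1787] [ 23. 235.] [497. 156.  25.]
shift [-9.620e+01 -2.916e+02  2.000e-01] turn -0.0 from [463.7 370.8 150.9] yaw 3.093 F [1.5 0.7 3.6] t 40.5 open 0.589
140 [(207, 333.0), (213, 338.0), (242, 363.0), (262, 381.0), (272, 389.0), (310, 423.0)]
152 [(192, 318.0), (229, 351.0), (241, 362.0), (263, 381.0), (272, 389.0), (310, 423.0), (373, 478.0), (374, 479.0)]
164 [(194, 319.0), (228, 349.0), (240, 360.0), (265, 382.0), (281, 397.0), (300, 414.0)]
176 [(200, 324.0), (222, 343.0), (239, 359.0), (266, 383.0), (272, 388.0), (309, 421.0)]
188 [(201, 324.0), (222, 343.0), (238, 357.0), (267, 383.0), (272, 388.0), (309, 421.0)]
200 [(201, 323.0), (223, 343.0), (237, 355.0), (268, 384.0), (280, 395.0), (300, 413.0), (368, 475.0), (369, 476.0)]
212 [(197, 318.0), (228, 346.0), (236, 354.0), (270, 385.0), (272, 387.0), (307, 419.0)]
224 [(201, 321.0), (230, 348.0), (236, 353.0), (270, 385.0), (272, 387.0), (308, 420.0)]
```

All three lie side by side at y of about 334, 370 and 404. Last is the broken roller.

>>> step_arm([
  [[-12,-38,0,0,0.2],[-25,-76,0,0,0.2],[-38,-114,0,0,0.2],[-50,-152,0,0,0.2],[-63,-190,0,0,0.2],[-76,-228,0,0,0.2],[-88,-266,0,0,0.2],[-96,-291,0,0,0.2]],
])

```text
t: 41.22
eef_pos: [544.0, 71.2, 143.7]
tcp_rot: [-3.141, -0.001, 3.092]
ft_force: [0.9, 0.6, 0.5]
opening: 0.6
grip_force: 0.0
```

```bash
python3 - <<'E'
from h import *
go(*tw(4,102),110,YR)
E
```

```text
shift [-1.6  3.8 33.7] turn -0.1 from [544.   71.2 143.7] yaw 3.092 F [0.9 0.6 0.5] t 41.2 open 0.6
```

>>> step_arm([
  [[-1.6,3.8,10,0,0.2],[-1.6,3.8,34,0,0.2],[-1.6,3.8,34,0,0.2],[-1.6,3.8,34,0,0.2]],
])

```text
t: 41.55
eef_pos: [544.7, 78.3, 109.3]
tcp_rot: [-3.141, -0.003, 3.093]
ft_force: [0.1, 1.0, 0.7]
opening: 0.599
grip_force: 0.0
```

```bash
python3 - <<'E'
from h import *
go(*tw(4,102),50,YR); prof(102)
E
```

```text
shift [-1.4 -3.3 59.3] turn -0.0 from [544.7  78.3 109.3] yaw 3.093 F [0.1 1.  0.7] t 41.5 open 0.599
-44 (np.float64(-19.5), np.float64(19.5), 39.5) [234, 234, 236, 237, 236, 236, 236]
-40 None [59, 45, 41, 91, 44, 44, 90]
-36 (np.float64(0.0), np.float64(0.0), 0.5) [46, 44, 47, 97, 44, 46, 90]
-32 (np.float64(-0.5), np.float64(0.0), 1.0) [44, 42, 44, 96, 47, 49, 89]
-28 None [40, 42, 44, 95, 46, 48, 87]
-24 (np.float64(-0.5), np.float64(0.5), 1.0) [44, 46, 45, 95, 43, 47, 89]
-20 None [42, 44, 43, 95, 43, 49, 90]
-16 (np.float64(-17.0), np.float64(17.0), 34.5) [43, 44, 150, 117, 150, 51, 88]
-12 (np.float64(-17.0), np.float64(17.0), 34.5) [46, 43, 205, 234, 202, 52, 86]
-8 (np.float64(-17.0), np.float64(17.0), 34.5) [56, 60, 204, 232, 204, 51, 87]
-4 (np.float64(-17.0), np.float64(17.0), 34.5) [62, 63, 206, 231, 201, 50, 89]
0 (np.float64(-17.0), np.float64(17.0), 34.5) [57, 58, 205, 229, 200, 51, 86]
4 (np.float64(-17.0), np.float64(17.0), 34.5) [62, 55, 203, 230, 201, 57, 125]
8 (np.float64(-17.5), np.float64(16.5), 34.5) [95, 59, 204, 228, 202, 60, 126]
12 (np.float64(-17.5), np.float64(17.0), 35.0) [91, 59, 204, 228, 203, 71, 124]
16 (np.float64(-17.5), np.float64(17.0), 35.0) [88, 70, 206, 227, 199, 66, 122]
20 (np.float64(-19.5), np.float64(17.5), 37.5) [88, 104, 205, 225, 202, 101, 217]
```

The profile shows a 34 mm sleeve from -16 mm on, centred at y = 102. Down and grip.

>>> step_arm([
  [[-1.4,-3.3,0,0,0.2],[-1.4,-3.3,20,0,0.2],[-1.4,-3.3,40,0,0.2],[-1.4,-3.3,53,0,0.2],[-1.4,-3.3,59,0,0.2],[-1.4,-3.3,59,0,0.2]],
])

```text
t: 42.1
eef_pos: [546.7, 74.8, 51.1]
tcp_rot: [-3.142, -0.001, 3.094]
ft_force: [0.2, -0.2, 0.0]
opening: 0.602
grip_force: 0.0
```

>>> step_arm([
  [[0,0,0,0,-1],[0,0,0,0,-1],[0,0,0,0,-1],[0,0,0,0,-1],[0,0,0,0,-1],[0,0,0,0,-1],[0,0,0,0,-1],[0,0,0,0,-1]],
])

```text
t: 42.77
eef_pos: [547.3, 74.7, 52.0]
tcp_rot: [3.141, 0.001, 3.093]
ft_force: [0.5, -0.3, 5.7]
opening: 0.354
grip_force: 30.0
```

```bash
python3 - <<'E'
from h import *
tr(); s=env.state(); print(s['opening']*95,s['grip_force'])
E
```

```text
track [np.float64(5.6), np.float64(101.8), np.float64(52.0)] Ft 0.5 -0.3 5.7 t 42.8 yaw 3.093
33.600502108436345 29.977416694164276
```

>>> step_arm([
  [[-3,0,-1,0,-1],[-6,0,-1.5,0,-1],[-9,0,-2,0,-1],[-13,0,-3,0,-1],[-13,0,-3,0,-1],[-13,0,-20,0,-1],[-13,0,-60,0,-1],[-13,0,-105,0,-1]],
])

```text
t: 43.43
eef_pos: [559.0, 74.0, 152.9]
tcp_rot: [-3.141, -0.004, 3.093]
ft_force: [0.7, 1.1, -1.1]
opening: 0.352
grip_force: 30.0
```

>>> step_arm([
  [[0,0,-10,0,-1],[15,38,-10,0,-1],[30,76,-10,0,-1],[45,114,-10,0,-1],[60,152,-10,0,-1],[75,190,-10,0,-1],[90,228,-10,0,-1],[102,266,-10,0,-1]],
])

```text
t: 44.1
eef_pos: [469.5, 346.4, 162.8]
tcp_rot: [-3.141, -0.0, 3.093]
ft_force: [1.4, -0.7, -1.5]
opening: 0.354
grip_force: 30.0
```

```bash
python3 - <<'E'
from h import *
s=env.state(); print(s['opening']*95); walls(); go(468,352,50,YR)
E
```

```text
33.609100581862144
walls row 100 165 405 [391. 284.  70.] [400. 463.  70.]
walls row 150 168 399 [428. 282.  70.] [437. 461.  70.]
walls row 200 170 393 [469. 279.  70.] [477. 458.  70.]
back [359. 324.  70.]
[ 57   0  32  23 451] [72. 10.] [314. 203.  25.]
[ 220  130  116  131 9462] [275. 195.] [480. 366.  25.]
[   0  206   86   56 3717] [ 35. 230.] [503. 134.  25.]
[   9  291   71   35 1612] [ 35. 309.] [588. 116.  25.]
[ 221  292   70   33 2182] [255. 308.] [597. 342.  25.]
shift [ 1.000e-01 -2.000e-01  1.129e+02] turn 0.1 from [468.1 352.  162.9] yaw 3.096 F [-3.9  3.7 -1.3] t 44.1 open 0.351
```

The carton hasn't moved, and the roller is over the valley at y = 352. Lower and release.

>>> step_arm([
  [[0,0,30,0,-1],[0,0,60,0,-1],[0,0,90,0,-1],[0,0,108,0,-1],[0,0,113,0,-1],[0,0,113,0,-1]],
])

```text
t: 44.65
eef_pos: [470.4, 344.3, 48.8]
tcp_rot: [-3.14, -0.002, 3.093]
ft_force: [0.4, 0.1, -1.3]
opening: 0.349
grip_force: 30.0
```

>>> step_arm([
  [[0,0,0,0,0],[0,0,0,0,0],[0,0,0,0,0],[0,0,0,0,0],[0,0,0,0,0],[0,0,-35,0,0],[0,0,-75,0,0.2],[0,0,-115,0,0.2]],
])

```text
t: 45.32
eef_pos: [470.4, 344.4, 166.5]
tcp_rot: [-3.141, -0.001, 3.093]
ft_force: [0.5, 0.2, 0.3]
opening: 0.577
grip_force: 0.0
```

>>> step_arm([
  [[0,0,-40,0,0.2],[0,0,-80,0,0.2],[0,0,-120,0,0.2],[0,0,-150,0,0.2],[0,0,-150,0,0.2],[0,0,-150,0,0.2]],
])

```text
t: 45.82
eef_pos: [470.9, 344.7, 317.0]
tcp_rot: [3.14, 0.003, 3.093]
ft_force: [-0.3, -0.6, -0.4]
opening: 0.601
grip_force: 0.0
```

```bash
python3 - <<'E'
from h import *
walls(); im,c=snap('wrist','end_w.png'); h=cv2.cvtColor(im,cv2.COLOR_BGR2HSV)
w=cv2.inRange(h,(0,0,95),(179,60,255))
for v in range(90,240,14):
    u=np.where(np.diff(np.r_[0,w[v,150:400]>0,0].astype(int)))[0]+150
    print(v,onz(c,255,v,22)[0].round(),[onz(c,q,v,30)[1].round(0).item() for q in u])
im,c=snap('top','end_top.png'); h=cv2.cvtColor(im,cv2.COLOR_BGR2HSV)
m=cv2.inRange(h,(3,150,120),(22,255,255)); m[:,:340]=0;m[:,400:]=0;m[:195]=0;m[245:]=0
print('handle',cv2.moments(m,True)['m00']); ys,xs=np.where(m); print(onz(c,xs.mean(),ys.mean(),140).round(0))
a=cv2.imread('pics/top.png')
for n,(u,v) in dict(sound1=(203,180),sound2=(302,187),mug=(166,112),tape=(373,155),stap=(248,237),rack=(380,223)).items():
    r=12 if n!='tape' else 20
    A=a[v-r:v+r,u-r:u+r];B=im[v-r-6:v+r+6,u-r-6:u+r+6]
    q=cv2.minMaxLoc(cv2.matchTemplate(B,A,cv2.TM_CCOEFF_NORMED)); print(n,'score',round(q[1],2),'px shift',q[3][0]-6,q[3][1]-6)
print(env.state()['t'])
E
```

```text
walls row 100 199 351 [389. 284.  70.] [398. 464.  70.]
walls row 150 200 346 [448. 280.  70.] [457. 459.  70.]
walls row 200 201 342 [512. 275.  70.] [521. 455.  70.]
back [357. 305.  70.]
[126  34  20  16 194] [136.  42.] [314. 203.  25.]
[ 232  122   78   73 3961] [270. 156.] [466. 367.  25.]
[   0  174  138   59 4561] [ 74. 193.] [506.  91.  25.]
90 378.0 []
104 395.0 []
118 413.0 [369.0, 373.0, 403.0, 407.0]
132 432.0 [318.0, 346.0, 362.0, 381.0, 389.0, 420.0]
146 451.0 [324.0, 381.0, 388.0, 420.0]
160 470.0 [323.0, 382.0, 388.0, 419.0]
174 489.0 [318.0, 419.0]
188 509.0 [268.0, 269.0, 322.0, 334.0, 337.0, 370.0, 399.0, 405.0]
202 530.0 [326.0, 332.0, 348.0, 351.0, 364.0, 371.0, 399.0, 404.0]
216 550.0 []
230 572.0 []
handle 63.0
[ 447. -313.  140.]
sound1 score 1.0 px shift 0 0
sound2 score 1.0 px shift 0 0
mug score 1.0 px shift 0 0
tape score 1.0 px shift 0 0
stap score 1.0 px shift 0 0
rack score 0.95 px shift 0 -1
45.9667
```

```bash
python3 -c "
from cell import env
print(env.job_done())"
```

```text
the job is handed in; nothing more can be done
None
```

The job is handed in: by the camera measurements all four damaged rollers are in the carton, the two sound rollers haven't moved and the tool hangs in its rack, but no verdict came back, and I viewed 15 pictures against the limit of 14.

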